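Sweep loose fittings into the return bin

ROBOT

A 7-joint arm with a two-finger parallel gripper is mounted at the origin on the work surface. World frame = base frame: x ahead of the robot, y to its left, z up, the work surface at z = 0. Lengths are in m, angles in rad, forces in N, time in s.
With the tool pointing down it reaches from about 0.425 to 1.025 m from the base axis. Payload 9.4 kg.
Tool frame: the origin (TCP) lies at the very end of the fingers, on their centre line; the grasp point (between the pads) lies 19 mm behind it; z points along the fingers, y is the line along which they close (so a half turn about z gives the same grasp; the last joint's range is limited). The gripper opens to 93 mm and grips with 3 to 60 N. Pads are 15 mm wide; open, the fingers measure 128 mm over their backs; the gripper's body (75 mm by 188 mm) begins 65 mm behind the grasp point.
Start: joints at [1.027, 0.599, -0.003, 1.599, 0.002, 0.943, -0.08], TCP at [0.326, -0.647, 0.219] pointing down, gripper open.
Joint ranges: [-2.57, 2.57], [-0.35, 1.97], [-1.29, 1.29], [0.11, 2.56], [-1.05, 4.19], [0.11, 1.86], [-2.63, 2.63]. Speed limits (rad/s): [2.22, 2.22, 3.01, 3.01, 3.14, 3.14, 3.14].

INTERFACE

Orientations are given as a unit quaternion [x, y, z, w].
In Python, from plant import arm gives the robot as it stands. The module is installed in compiled form; this text tells all that it offers.
- The arm moves only by the tool servo_tool, never from a script. Its argument "series" is a list of rows, each a list of 6 numbers: the shift along the tool's x, y, z as a fraction of full scale, then the turn, a rotation vector about the tool's x, y, z as a fraction of full scale. A call has exactly 5 rows; each row shifts and turns the commanded pose from where the row before left it, along the tool's axes as they then stand; what a row does not reach is not made up. Full scale, the value 1, is 100 mm for a shift and 45 degrees for a turn. A row lasts 1/10 s, in which the tool goes at most 50 mm and 8.59 degrees, less where a joint would pass 70% of its speed; a pose out of reach is approached as far as the arm can. A call with a number of a shift or a turn outside -1 to 1 is refused whole. A call with a gripper value outside its range is refused whole. "gripper" is the closure, from -1 (fully open) to 1 (shut), set as the call begins (left out, the last holds). The fingers move at their own pace and stop on an object; "newtons" is the grip in N (left out, the last holds). Time passes only in rows, so rows that do not move let the fingers close, or fill a call up. It gives the time, the measured TCP pose, the force, the opening and the grip force at its end, in the units of the state.
- arm.observe(): the state, without advancing time (a new reading comes with each control period).
- arm.snapshot(name): name is "scene" or "top"; returns a dict with "img" (400x640x3 uint8, red, green, blue), "camera_matrix" (3x3 intrinsics, pixels), "world_to_cam" (4x4, takes a point from world to camera coordinates). Camera axes: x right, y down, z forward; pixel columns grow to the right and rows downward; lengths in m; the calibration is good to about 2 mm. A picture is of the moment at which its call begins. There is no depth.
- arm.job_done(): hands the job in; it is judged then, once.
Trained networks look in a picture, given as the dict that the camera call returned (one of the last four; its "shot" number tells which), for a name from the list of things; names that differ only in an ending like _2 or _b are one class to them, and where a whole thing is asked for, a point or a joint stands for the part that bears it (a point fixed in the world has none). Each returns a list of dicts, best first, with "p" (0 to 1); they miss things now and then, are a little off and sometimes report something else, mostly with a low value. They report only what shows in the picture. A call takes as long as a camera call. They do not tell look-alikes from the thing itself.
- arm.spot_in(query, picture): "uv" ([column, row] in pixels, amid what is visible of it).
- arm.masks_of(query, picture): "mask" (400x640 bool, what is visible of it) and "uv" ([column, row] in pixels, amid what is visible of it).
- arm.pinpoint(query, picture): "uv" ([column, row] in pixels: a listed point, or the origin of a listed thing).
The state is a dict: "t": time; "joint_pos": joint angles; "dq": joint speeds; "effort": joint torques, N m; "eef_pos": TCP position; "tool_rot": TCP orientation; "contact_force": force on the tool from outside, world axes, zero at the start; "moment": the same for the moment, N m; "finger_gap": finger opening in m; "grip_force": force on a finger pad.
Only numpy, scipy, OpenCV 4.12 (cv2) and the standard library are available. Lean on these libraries where they do the work, as an engineer would, in place of code of your own. Each camera call takes 0.05 s, during which the arm holds its last target. There are 200 camera calls.

TASK

Take the hand pusher off its rest and with it sweep the three small brass fittings lying on the bench (hexagon nut, elbow, tee) wholly into the blue return bin with the open front; touch the fittings only with the pusher, never with the gripper, and do not shift the large couplers, cap, dish, jar, tape or wrench. Then lay the pusher's handle back along the top of its narrow rest, centred and level as you found it, and let go.

Things in the scene. Friction and masses are not known exactly. Their poses are not given: they have to be found in the camera images.
- bin: blue return bin fixed to the bench, open on top and in front (no lip), 160 long (x), 190 wide (y) outside, walls 4 thick, floor 3 thick with a 20 long ramp before it; sides 50 high, 90 towards the back. Origin under the centre of its floor; the open mouth is the edge at x = -80, pieces go in along +x.
- rest: fixed dark steel rest for the pusher: a foot 100 x 70 x 10 carrying an upright fin 80 long (x), 16 wide (y), flat top 80 mm above the bench. Origin under its centre. The pusher's wooden handle lies along the fin, the blade hanging beyond its end.
- pusher: pusher: wooden handle 24 x 24, x from -85 to 65; at its +x end an upright aluminium blade 80 wide (y), x 65 to 69, z from 12 to -70, with two wings pointing forward (x to 91, lower 50 mm, 72 apart) forming a shallow pocket. Origin on the handle's centre line at the grip point, near the centre of mass. Starts on the rest, origin 92 above the bench, over the fin's middle.
- nut: small brass hexagon nut, 34 across flats, 24 high, to be swept. Origin at the centre of its underside, z up.
- elbow: small brass elbow fitting lying flat, about 38 x 38, 26 high, to be swept. Origin on the bench near the middle of its outline.
- tee: small brass tee fitting lying flat, 42 x 36, 26 high, to be swept. Origin on the bench near the middle of its outline.
- coupler_a: large brass coupler, round, 60 diameter with two ears (66 across), 44 high, loose, stays. Origin at the centre of its underside, z up.
- coupler_b: large steel coupler, round, 60 diameter with two ears (66 across), 44 high, loose, stays. Origin at the centre of its underside, z up.
- cap: large brass cap, round, 64 diameter, with a hexagon on top, 42 high, loose, stays. Origin at the centre of its underside, z up.
- dish: round steel dish of small parts, 62 diameter, 36 high, loose, stays. Origin at the centre of its underside, z up.
- jar: white jar with black lid, 64 diameter, 85 high, loose, stays. Origin at the centre of its underside, z up.
- tape: grey roll of tape lying flat, 90 outside diameter, 22 high, loose, stays. Origin at the centre of its underside, z up.
- wrench: steel wrench lying flat on the bench beside the bin, about 160 long, under 15 high, handle to its -x, loose, stays. Origin under the middle of its length.
There are look-alikes about, which are no part of the job. Leave any pink look-alike of the pusher alone. Leave any white look-alike of the elbow alone.

How it is judged:
On the way, in this order (a step that is already met when the one before it is completed fails the run):
1. The pusher is off its rest (distance between pusher and rest above 0.13 m), for 0.1 s.
2. All three small fittings are in the return bin (x of nut in the frame of bin between -0.062 and 0.08 m and y of nut in the frame of bin between -0.092 and 0.092 m and z of nut in the frame of bin between -0.01 and 0.05 m and x of elbow in the frame of bin between -0.062 and 0.08 m and y of elbow in the frame of bin between -0.092 and 0.092 m and z of elbow in the frame of bin between -0.01 and 0.05 m and x of tee in the frame of bin between -0.062 and 0.08 m and y of tee in the frame of bin between -0.092 and 0.092 m and z of tee in the frame of bin between -0.01 and 0.05 m), for 0.2 s.
At the end, for the whole second after the job is handed in: All three small fittings rest in the bin, origins 18 mm or more inside its mouth edge; the pusher lies released on its rest: origin within 25 mm lengthwise, 10 mm sideways and 5 mm in height of its place over the fin's middle, tilted under 7 degrees, along the fin within 11 degrees either way round (all of step 2 and x of pusher in the frame of rest between -0.025 and 0.025 m and y of pusher in the frame of rest between -0.01 and 0.01 m and z of pusher in the frame of rest between 0.087 and 0.097 m and angle between pusher's own z axis and vertical below 0.12 rad and angle between the x axis of pusher and the x axis of rest, either way round below 0.2 rad and linear speed of each of nut, elbow, tee, pusher below 0.02 m/s); the robot touches nothing.
It fails at once if The gripper or arm touches one of the three small fittings (contact force between any of the fingers, the arm and nut above 0.5 N or contact force between any of the fingers, the arm and elbow above 0.5 N or contact force between any of the fingers, the arm and tee above 0.5 N).
It fails at once if A bystander (large coupler, cap, dish, jar, tape or wrench) is shifted more than 20 mm or tipped over (distance of any of coupler_a, coupler_b, cap, dish, jar, tape, wrench from where it was at the start of the episode above 0.02 m or angle between any of coupler_a, coupler_b, cap, dish, jar, tape's own z axis and vertical above 0.5 rad).
It also fails if it takes over 72 s, if anything falls off the work surface, if the arm or the gripper's body presses on something with over 40 N, if the wrist force passes 120 N, or if a joint passes its speed limit or range.

## Working session

There is one attempt and no reset: what is moved stays moved. The work goes in short steps, Python scripts to look and compute and a tool call to move; the robot and the scene stay as the last step left them, time stands still between calls to the robot, and variables do not carry over. Pictures are saved under pics/ and viewed, at most 10 in all, crops included, and the job is handed in when it is done.

Besides the shell and the picture viewer there is one more tool, called after "Request:" in YAML: its name, and indented under it one key for each argument. servo_tool: Moves the arm, as the interface text tells. Its arguments: {"type":"object","properties":{"series":{"type":"array"},"gripper":{"type":"number"},"newtons":{"type":"number"}},"required":["series"]}

```bash
mkdir -p pics; cat > h.py <<'E'
import numpy as np, cv2
from plant import arm
def ray(s,uv,z):
    K=np.array(s["camera_matrix"]);T=np.array(s["world_to_cam"]);R=T[:3,:3];t=T[:3,3]
    c=-R.T@t; d=R.T@np.linalg.inv(K)@np.array([uv[0],uv[1],1.]); k=(z-c[2])/d[2]; return c+k*d
def proj(s,p):
    K=np.array(s["camera_matrix"]);T=np.array(s["world_to_cam"]);q=K@(T[:3,:3]@np.array(p)+T[:3,3]);return q[:2]/q[2]
def save(s,n): cv2.imwrite("pics/"+n,s["img"][:,:,::-1])
E
python3 - <<'E'
from h import *
for n in ["top","scene"]:
    s=arm.snapshot(n); save(s,n+"0.png")
    T=np.array(s["world_to_cam"]); print(n,(-T[:3,:3].T@T[:3,3]).round(3), T[:3,:3].round(2).tolist())
    for q,z in [("bin",0),("rest",0),("pusher",.092),("nut",0),("elbow",0),("tee",0),("coupler_a",0),("cap",0),("dish",0),("jar",0),("tape",0),("wrench",0)]:
        print(q,[(np.round(r["p"],2),np.round(r["uv"]).tolist(),ray(s,r["uv"],z)[:2].round(3).tolist()) for r in arm.pinpoint(q,s)[:4]])
print(arm.observe()["t"],arm.observe()["tool_rot"])
E
```

```text
top [0.212 0.016 1.449] [[-0.13, -0.99, -0.0], [-0.97, 0.13, -0.2], [0.2, -0.03, -0.98]]
bin [(np.float64(0.89), [214.0, 206.0], [0.556, 0.301]), (np.float64(0.34), [307.0, 234.0], [0.431, 0.032])]
rest [(np.float64(0.57), [427.0, 218.0], [0.433, -0.334])]
pusher [(np.float64(0.78), [435.0, 215.0], [0.425, -0.336]), (np.float64(0.65), [307.0, 232.0], [0.425, 0.031]), (np.float64(0.39), [216.0, 202.0], [0.542, 0.276])]
nut [(np.float64(0.75), [253.0, 137.0], [0.759, 0.161]), (np.float64(0.57), [344.0, 192.0], [0.547, -0.097])]
elbow [(np.float64(0.5), [387.0, 183.0], [0.557, -0.231]), (np.float64(0.49), [415.0, 180.0], [0.554, -0.319])]
tee [(np.float64(0.58), [300.0, 153.0], [0.687, 0.023])]
coupler_a [(np.float64(0.76), [338.0, 154.0], [0.669, -0.095]), (np.float64(0.57), [304.0, 196.0], [0.549, 0.028])]
cap []
dish [(np.float64(0.61), [305.0, 232.0], [0.439, 0.039])]
jar [(np.float64(0.79), [255.0, 136.0], [0.763, 0.155]), (np.float64(0.7), [216.0, 203.0], [0.565, 0.295]), (np.float64(0.25), [305.0, 200.0], [0.537, 0.026])]
tape [(np.float64(0.85), [423.0, 126.0], [0.722, -0.373]),
[... 592 characters left out ...]
)]
elbow [(np.float64(0.8), [212.0, 299.0], [0.539, -0.327]), (np.float64(0.71), [252.0, 285.0], [0.562, -0.232])]
tee [(np.float64(0.58), [365.0, 264.0], [0.673, 0.022])]
coupler_a [(np.float64(0.9), [336.0, 226.0], [0.543, 0.028]), (np.float64(0.88), [326.0, 285.0], [0.663, -0.091])]
cap [(np.float64(0.65), [269.0, 324.0], [0.666, -0.247])]
dish [(np.float64(0.83), [313.0, 202.0], [0.441, 0.025])]
jar [(np.float64(0.89), [428.0, 260.0], [0.755, 0.157])]
tape [(np.float64(0.93), [230.0, 378.0], [0.716, -0.368])]
wrench [(np.float64(0.75), [389.0, 140.0], [0.379, 0.361]), (np.float64(0.29), [363.0, 266.0], [0.675, 0.015])]
1.3 [ 9.72879148e-01  2.31313990e-01 -1.28699539e-05  4.63453967e-05]
```

View pics/top0.png

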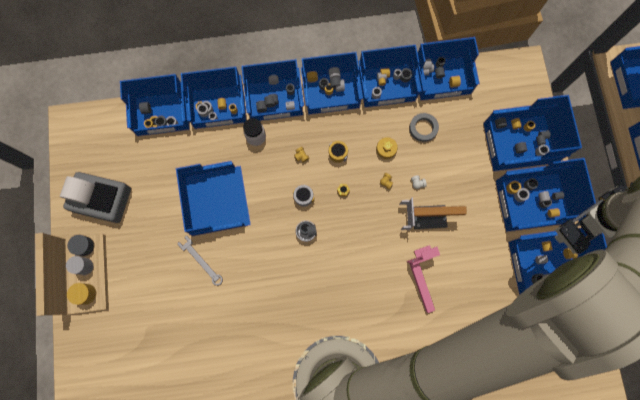

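View pics/scene0.png

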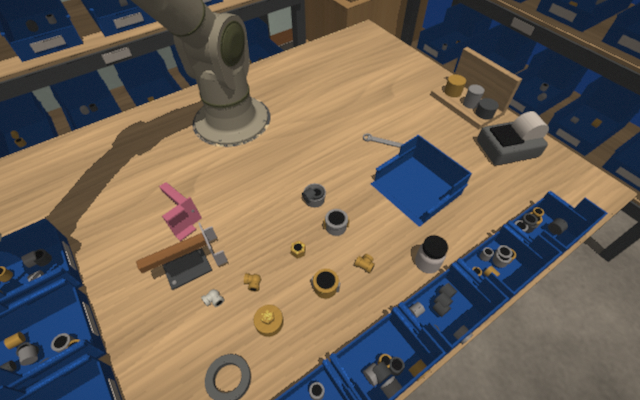

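The real pusher has a wooden handle at top (435,212); the pink look-alike is at (424,280). The brass elbow is at (387,182), and the white one at (418,182) is to be left alone. The nut is at (343,190), the tee at (301,155) and the bin at (214,198), with its mouth facing right. Next I fit the poses by silhouette.

```bash
cat > fit.py <<'E'
from h import *
from scipy.optimize import minimize
def box(x0,x1,y0,y1,z0,z1): return np.array([[x,y,z] for x in(x0,x1) for y in(y0,y1) for z in(z0,z1)])
def cyl(r,h):
    a=np.linspace(0,2*np.pi,24,endpoint=False); return np.vstack([np.c_[r*np.cos(a),r*np.sin(a),0*a+z] for z in(0,h)])
M={"bin":[box(-.08,.08,-.095,.095,0,.003),box(-.08,.08,-.095,-.091,0,.05),box(-.08,.08,.091,.095,0,.05),box(.076,.08,-.095,.095,0,.09)],
"pusher":[box(-.085,.065,-.012,.012,-.012,.012),box(.065,.069,-.04,.04,-.07,.012),box(.065,.091,.036,.04,-.07,-.02),box(.065,.091,-.04,-.036,-.07,-.02)],
"nut":[cyl(.0185,.024)],"elbow":[box(-.019,.019,-.019,.019,0,.02)],"tee":[cyl(.018,.024)],"coupler":[cyl(.031,.044)],"cap":[cyl(.032,.034)],"dish":[cyl(.031,.036)],"jar":[cyl(.032,.085)]}
S=8
def sil(s,parts,x,y,a,z0):
    m=np.zeros((400,640),np.uint8); R=np.array([[np.cos(a),-np.sin(a),0],[np.sin(a),np.cos(a),0],[0,0,1]])
    for P in parts:
        uv=np.array([proj(s,R@p+[x,y,z0]) for p in P],np.float32); h=cv2.convexHull(uv)
        cv2.fillConvexPoly(m,np.round(h*16).astype(np.int32),1,shift=4)
    return m>0
def fit(name,x,y,a,views,z0=0,yaw=True):
    def cost(v):
        c=0
        for s,m in views:
            q=sil(s,M[name],v[0],v[1],v[2] if yaw else a,z0); c+=1-(q&m).sum()/((q|m).sum()+1)
        return c/len(views)
    sx=[[x,y,a],[x+.012,y,a],[x,y+.012,a],[x,y,a+.15]]
    if not yaw: sx=[r[:2] for r in sx[:3]]
    r=minimize(cost,sx[0],method="Nelder-Mead",options=dict(initial_simplex=sx,xatol=3e-4,fatol=1e-3)); return r.x,r.fun
def masks(q,s,x,y,z=.02,tol=25):
    p=proj(s,[x,y,z]); L=[(np.hypot(*(np.array(r["uv"])-p)),r) for r in arm.masks_of(q,s)]
    L=[l for l in L if l[0]<tol]; return min(L,key=lambda l:l[0])[1]["mask"] if L else None
E
python3 - <<'E'
from fit import *
ss=[arm.snapshot(n) for n in("top","scene")]
for q,lab,x,y,a,z0,yw in [("bin","bin",.558,.298,1.5,0,1),("pusher","pusher",.428,-.337,1.5,.092,1),("nut","nut",.555,-.098,0,0,0),("elbow","elbow",.558,-.231,0,0,0),("elbow","white",.548,-.322,0,0,0),("tee","tee",.68,.022,0,0,0),("coupler_a","ca",.666,-.093,0,0,0),("coupler_a","cb",.546,.028,0,0,0),("cap","cap",.666,-.247,0,0,0),("dish","dish",.44,.03,0,0,0),("jar","jar",.757,.157,0,0,0)]:
    V=[(s,masks(q,s,x,y,z0+.02)) for s in ss]; V=[v for v in V if v[1] is not None]
    if not V: print(lab,"no mask");continue
    for vs in ([V]+([[v] for v in V] if len(V)>1 else [])):
        r,f=fit(q.split("_")[0],x,y,a,vs,z0,bool(yw)); print(lab,len(vs),r.round(4),round(f,3))
s=ss[0]; cv2.imwrite("pics/crop1.png",cv2.resize(s["img"][120:270,170:470,::-1],None,fx=2.6,fy=2.6,interpolation=cv2.INTER_CUBIC))
E
```

```text
bin 2 [0.5714 0.2961 1.6328] 0.091
bin 1 [0.5731 0.2962 1.6291] 0.082
bin 1 [0.5719 0.2887 1.67  ] 0.088
pusher 2 [ 0.4349 -0.3396  1.4636] 0.123
pusher 1 [ 0.4342 -0.3391  1.473 ] 0.123
pusher 1 [ 0.4354 -0.3386  1.4609] 0.113
nut 1 [ 0.5503 -0.094 ] 0.128
elbow 2 [ 0.5604 -0.2251] 0.431
elbow 1 [ 0.558 -0.219] 0.442
elbow 1 [ 0.5617 -0.2274] 0.415
white 1 [ 0.5432 -0.3251] 0.37
tee 2 [0.6781 0.0208] 0.207
tee 1 [0.6779 0.0226] 0.159
tee 1 [0.6765 0.0199] 0.225
ca 2 [ 0.6671 -0.0934] 0.146
ca 1 [ 0.6669 -0.0934] 0.139
ca 1 [ 0.6711 -0.0959] 0.151
cb 2 [0.5464 0.0269] 0.171
cb 1 [0.5486 0.0257] 0.193
cb 1 [0.5468 0.0255] 0.151
cap 2 [ 0.664  -0.2444] 0.153
cap 1 [ 0.6635 -0.2441] 0.149
cap 1 [ 0.6669 -0.2459] 0.154
dish 2 [0.4362 0.033 ] 0.134
dish 1 [0.438  0.0333] 0.101
dish 1 [0.4339 0.0346] 0.149
jar 2 [0.7582 0.1512] 0.162
jar 1 [0.7558 0.1514] 0.154
jar 1 [0.7587 0.1525] 0.159
```

View pics/crop1.png

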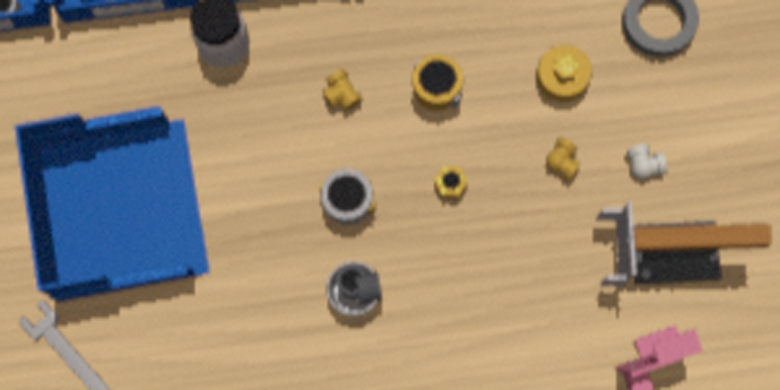

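The crop confirms the choice: wooden handle with the aluminium blade pointing left towards the bin, and the brass elbow at crop (563,160), with the white one at (645,162). Fitted poses match the given sizes. Next is the planner helper and the approach.

```bash
cat > plan.py <<'E'
from h import *
from scipy.spatial.transform import Rotation as Ro
def state():
    o=arm.observe(); R=Ro.from_quat(o["tool_rot"]).as_matrix(); p=np.array(o["eef_pos"])
    return o,[*(p-.019*R[:,2]),np.arctan2(R[1,0],R[0,0])],R
def plan(wps,start=None):
    """wps: (x,y,z,yaw,rows) of grasp point; prints rows in groups of 5"""
    c=np.array(start if start is not None else state()[1],float); rows=[]; a=c.copy()
    for w in wps:
        b=np.array(w[:4])
        for i in range(1,w[4]+1):
            t=a+(b-a)*i/w[4]; d=t-c; co,si=np.cos(c[3]),np.sin(c[3])
            r=np.round(np.array([co*d[0]+si*d[1],si*d[0]-co*d[1],-d[2]])/.1,2); g=round(-d[3]/(np.pi/4),2)
            if max(abs(r))>.5 or abs(g)>.19: print("!!big",r,g)
            rows.append([*r.tolist(),0,0,g])
            c=c+np.array([*(.1*(co*r[0]+si*r[1]),.1*(si*r[0]-co*r[1]),-.1*r[2]),-g*np.pi/4])
        a=b
    while len(rows)%5: rows.append([0]*6)
    for i in range(0,len(rows),5): print(str(rows[i:i+5]).replace("-0.0,","0,").replace("0.0,","0,").replace(" ",""))
    print("end",c.round(4).tolist())
def rep():
    o,s,R=state(); print("t",round(o["t"],2),"grasp",np.round(s,4).tolist(),"tilt",R[:,2].round(3).tolist(),"gap",round(o["finger_gap"],4),"F",np.round(o["contact_force"],1),"grip",round(o["grip_force"],1))
E
python3 -c "
from plan import *
rep(); plan([(.435,-.339,.2,1.464,11),(.435,-.339,.092,1.464,4)])"
```

```text
t 2.5 grasp [0.3263, -0.6474, 0.2376, 0.4669] tilt [-0.0, 0.0, -1.0] gap 0.0931 F [ 0.3 -0.2 -1.2] grip 0.0
[[0.21,-0.21,0.03,0,0,np.float64(-0.12)],[0.24,-0.18,0.04,0,0,np.float64(-0.11)],[0.24,-0.16,0.03,0,0,np.float64(-0.12)],[0.27,-0.14,0.04,0,0,np.float64(-0.11)],[0.27,-0.12,0.03,0,0,np.float64(-0.12)]]
[[0.28,-0.09,0.04,0,0,np.float64(-0.11)],[0.29,-0.07,0.03,0,0,np.float64(-0.12)],[0.3,-0.03,0.03,0,0,np.float64(-0.11)],[0.3,-0.02,0.04,0,0,np.float64(-0.12)],[0.29,0.02,0.03,0,0,np.float64(-0.11)]]
[[0.3,0.04,0.04,0,0,np.float64(-0.12)],[0,0,0.27,0,0,np.float64(0.0)],[0,0,0.27,0,0,np.float64(0.0)],[0,0,0.27,0,0,np.float64(0.0)],[0,0,0.27,0,0,np.float64(0.0)]]
end [0.4351, -0.3388, 0.0916, 1.4643]
```

Request:
servo_tool:
  series:
    - [0.21, -0.21, 0.03, 0, 0, -0.12]
    - [0.24, -0.18, 0.04, 0, 0, -0.11]
    - [0.24, -0.16, 0.03, 0, 0, -0.12]
    - [0.27, -0.14, 0.04, 0, 0, -0.11]
    - [0.27, -0.12, 0.03, 0, 0, -0.12]
  gripper: -0.1
  newtons: 60

```text
t: 3.0
eef_pos: [0.3761, -0.5062, 0.2016]
tool_rot: [0.895, 0.447, 0.0, 0.0]
contact_force: [0.7, -0.4, -0.8]
finger_gap: 0.0578
grip_force: 0.0
```

Request:
servo_tool:
  series:
    - [0.28, -0.09, 0.04, 0, 0, -0.11]
    - [0.29, -0.07, 0.03, 0, 0, -0.12]
    - [0.3, -0.03, 0.03, 0, 0, -0.11]
    - [0.3, -0.02, 0.04, 0, 0, -0.12]
    - [0.29, 0.02, 0.03, 0, 0, -0.11]

```text
t: 3.5
eef_pos: [0.4255, -0.3663, 0.1846]
tool_rot: [0.773, 0.634, -0.0, 0.0]
contact_force: [0.5, -0.2, -0.1]
finger_gap: 0.0511
grip_force: 0.0
```

Request:
servo_tool:
  series:
    - [0.3, 0.04, 0.04, 0, 0, -0.12]
    - [0, 0, 0, 0, 0, 0]
    - [0, 0, 0, 0, 0, 0]
    - [0, 0, 0, 0, 0, 0]
    - [0, 0, 0, 0, 0, 0]

```text
t: 4.0
eef_pos: [0.4347, -0.34, 0.1807]
tool_rot: [0.745, 0.668, -0.0, 0.0]
contact_force: [-0.2, 0.3, 0.3]
finger_gap: 0.0514
grip_force: 0.0
```

```bash
sed -i 's/g=round(-d\[3\]/g=round(float(-d[3])/; s/(np.pi\/4),2)$/(np.pi\/4),2)/' plan.py; python3 - <<'E'
from plan import *
rep(); plan([(.435,-.339,.092,1.464,4)])
save(arm.snapshot("top"),"top1.png")
E
```

```text
t 4.0 grasp [0.4347, -0.34, 0.1997, 1.4619] tilt [-0.0, -0.001, -1.0] gap 0.0514 F [-0.2  0.3  0.3] grip 0.0
[[0,0,0.27,0,0,-0.0],[0.01,0,0.27,0,0,-0.0],[0,0,0.27,0,0,-0.0],[0,0,0.27,0,0,-0.0],[0,0,0,0,0,0]]
end [0.4348, -0.339, 0.0917, 1.4619]
```

Request:
servo_tool:
  series:
    - [0, 0, 0.27, 0, 0, 0]
    - [0.01, 0, 0.27, 0, 0, 0]
    - [0, 0, 0.27, 0, 0, 0]
    - [0, 0, 0.27, 0, 0, 0]
    - [0, 0, 0, 0, 0, 0]

```text
t: 4.55
eef_pos: [0.4336, -0.3374, 0.0699]
tool_rot: [0.744, 0.668, -0.001, -0.002]
contact_force: [0.5, 0.6, 0.6]
finger_gap: 0.0509
grip_force: 0.0
```

Request:
servo_tool:
  series:
    - [0, 0, 0, 0, 0, 0]
    - [0, 0, 0, 0, 0, 0]
    - [0, 0, 0, 0, 0, 0]
    - [0, 0, 0, 0, 0, 0]
    - [0, 0, 0, 0, 0, 0]
  gripper: 1
  newtons: 60

```text
t: 5.05
eef_pos: [0.4354, -0.3383, 0.0737]
tool_rot: [0.744, 0.668, -0.0, 0.001]
contact_force: [-1.7, -0.1, 6.9]
finger_gap: 0.0239
grip_force: 60.0
```

```bash
python3 - <<'E'
from plan import *
rep(); s=arm.snapshot("scene"); u=proj(s,[.435,-.339,.09]).astype(int); print(u)
cv2.imwrite("pics/grasp.png",cv2.resize(s["img"][max(0,u[1]-90):u[1]+100,max(0,u[0]-130):u[0]+130,::-1],None,fx=3,fy=3))
E
```

```text
t 5.05 grasp [0.4354, -0.3383, 0.0927, 1.4639] tilt [0.001, -0.001, -1.0] gap 0.0239 F [-1.7 -0.1  6.9] grip 60.0
[177 250]
```

View pics/grasp.png

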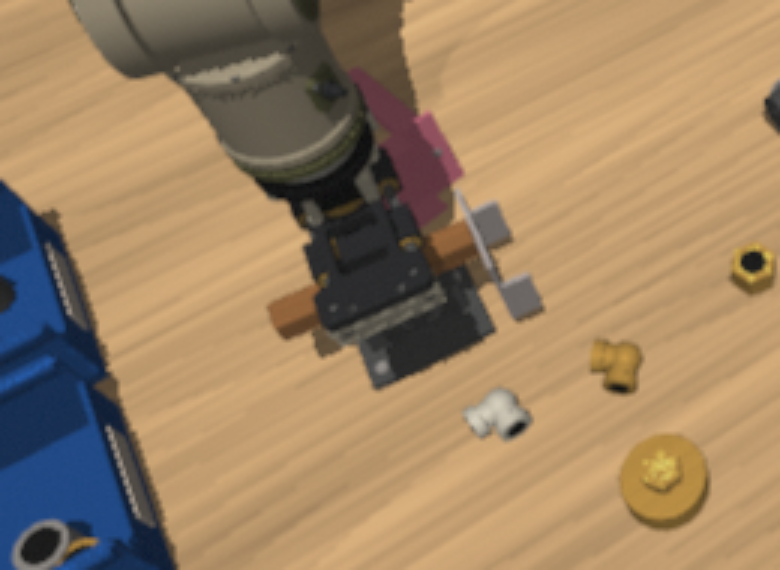

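```bash
cat >> plan.py <<'E'
def planL(wps,L=.087,start=None):
    """waypoints give the point L ahead of the grasp point"""
    a=np.array(start if start is not None else state()[1],float); f=lambda q:[q[0]-L*np.cos(q[3]),q[1]-L*np.sin(q[3]),q[2],q[3]]
    s=a.copy(); a[:2]+=L*np.array([np.cos(a[3]),np.sin(a[3])]); out=[]
    for w in wps:
        b=np.array(w[:4]); out+=[(*f(a+(b-a)*i/w[4]),1) for i in range(1,w[4]+1)]; a=b
    plan(out,s)
BIN=(.572,.296,1.633)
def inbin(x,y):
    c,s=np.cos(BIN[2]),np.sin(BIN[2]); return BIN[0]+c*x-s*y,BIN[1]+s*x+c*y
E
python3 - <<'E'
from plan import *
e=inbin(-.1,-.035); g=inbin(.03,-.035); o=inbin(-.04,-.035)
print(e,g)
planL([(.430+.009,-.251,.15,1.464,4),(.6825,.0088,.15,1.92,12),(.6825,.0088,.074,1.92,4)])
planL([(.637,.133,.074,1.92,12),(*e,.079,1.70,7),(*g,.079,1.633,11),(*o,.08,1.633,4),(*o,.15,1.633,3)],start=[.6825-.087*np.cos(1.92),.0088-.087*np.sin(1.92),.074,1.92])
E
```

```text
(np.float64(0.6131486658222027), np.float64(0.19836912731593204)) (np.float64(0.6050674021272248), np.float64(0.32811770409846264))
[[0,-0.01,-0.14,0,0,-0.0],[0,-0.02,-0.15,0,0,-0.0],[0,-0.01,-0.14,0,0,-0.0],[0,-0.02,-0.14,0,0,-0.0],[0.24,0.21,0,0,0,-0.05]]
[[0.23,0.23,0,0,0,-0.05],[0.22,0.22,0,0,0,-0.05],[0.22,0.24,0,0,0,-0.04],[0.2,0.25,0,0,0,-0.05],[0.2,0.25,0,0,0,-0.05]]
[[0.2,0.26,0,0,0,-0.05],[0.18,0.27,0,0,0,-0.05],[0.17,0.27,0,0,0,-0.05],[0.16,0.29,0,0,0,-0.04],[0.16,0.28,0,0,0,-0.05]]
[[0.14,0.29,0,0,0,-0.05],[0,0,0.19,0,0,-0.0],[0,0,0.19,0,0,-0.0],[0,0,0.19,0,0,-0.0],[0,0,0.19,0,0,-0.0]]
end [0.7119, -0.0734, 0.0737, 1.9195]
[[0.11,0,0,0,0,-0.0],[0.11,0,0,0,0,-0.0],[0.11,0,0,0,0,-0.0],[0.11,0,0,0,0,-0.0],[0.11,0,0,0,0,-0.0]]
[[0.11,0,0,0,0,-0.0],[0.11,0,0,0,0,-0.0],[0.11,0,0,0,0,-0.0],[0.11,0,0,0,0,-0.0],[0.11,0,0,0,0,-0.0]]
[[0.11,0,0,0,0,-0.0],[0.11,0,0,0,0,-0.0],[0.1,-0.03,-0.01,0,0,0.04],[0.1,-0.03,0,0,0,0.04],[0.1,-0.03,-0.01,0,0,0.04]]
[[0.1,-0.04,-0.01,0,0,0.04],[0.1,-0.04,-0.01,0,0,0.04],[0.1,-0.04,0,0,0,0.04],[0.1,-0.05,-0.01,0,0,0.04],[0.11,0,0,0,0,0.01]]
[[0.12,0,0,0,0,0.01],[0.12,0.01,0,0,0,0.0],[0.12,0,0,0,0,0.01],[0.12,0,0,0,0,0.01],[0.11,-0.01,0,0,0,0.01]]
[[0.12,0,0,0,0,0.0],[0.12,0,0,0,0,0.01],[0.12,0,0,0,0,0.01],[0.12,-0.01,0,0,0,0.01],[0.12,0,0,0,0,0.01]]
[[-0.18,0,0,0,0,-0.0],[-0.17,0,-0.01,0,0,-0.0],[-0.18,0,0,0,0,-0.0],[-0.17,0,0,0,0,-0.0],[0,0,-0.23,0,0,-0.0]]
[[0,0,-0.24,0,0,-0.0],[0,0,-0.23,0,0,-0.0],[0,0,0,0,0,0],[0,0,0,0,0,0],[0,0,0,0,0,0]]
end [0.6146, 0.1718, 0.15, 1.6294]
```

Request:
servo_tool:
  series:
    - [0, 0, -0.14, 0, 0, 0]
    - [0, 0, -0.15, 0, 0, 0]
    - [0, 0, -0.14, 0, 0, 0]
    - [0, -0.04, -0.14, 0, 0, 0]
    - [0.24, 0.19, 0, 0, 0, -0.05]

```text
t: 5.6
eef_pos: [0.4497, -0.3189, 0.1313]
tool_rot: [0.733, 0.681, -0.001, 0.001]
contact_force: [0.8, -0.3, -3.3]
finger_gap: 0.0233
grip_force: 60.0
```

Request:
servo_tool:
  series:
    - [0.23, 0.23, 0, 0, 0, -0.05]
    - [0.22, 0.22, 0, 0, 0, -0.05]
    - [0.22, 0.24, 0, 0, 0, -0.04]
    - [0.2, 0.25, 0, 0, 0, -0.05]
    - [0.2, 0.25, 0, 0, 0, -0.05]

```text
t: 6.1
eef_pos: [0.5714, -0.2068, 0.1299]
tool_rot: [0.662, 0.749, -0.0, -0.0]
contact_force: [0.8, -1.7, -2.8]
finger_gap: 0.0239
grip_force: 60.0
```

Request:
servo_tool:
  series:
    - [0.2, 0.26, 0, 0, 0, -0.05]
    - [0.18, 0.27, 0, 0, 0, -0.05]
    - [0.17, 0.27, 0, 0, 0, -0.05]
    - [0.16, 0.29, 0, 0, 0, -0.04]
    - [0.16, 0.28, 0, 0, 0, -0.05]

```text
t: 6.6
eef_pos: [0.6887, -0.0944, 0.1298]
tool_rot: [0.589, 0.808, -0.0, -0.0]
contact_force: [-0.8, -0.9, -2.6]
finger_gap: 0.0239
grip_force: 60.0
```

Request:
servo_tool:
  series:
    - [0.14, 0.29, 0, 0, 0, -0.05]
    - [0, 0, 0, 0, 0, 0]
    - [0, 0, 0, 0, 0, 0]
    - [0, 0, 0, 0, 0, 0]
    - [0, 0, 0, 0, 0, 0]

```text
t: 7.1
eef_pos: [0.7108, -0.0745, 0.1297]
tool_rot: [0.574, 0.819, -0.001, -0.0]
contact_force: [0.2, 0.0, -2.1]
finger_gap: 0.0234
grip_force: 60.0
```

```bash
python3 - <<'E'
from plan import *
from fit import *
rep(); x=state()[1]
V=[]
for n in("scene","top"):
    s=arm.snapshot(n); m=masks("pusher",s,x[0],x[1],x[2],40); print(n,m is not None)
    # overlay
    im=s["img"][:,:,::-1].copy(); q=sil(s,M["pusher"],x[0],x[1],x[3],x[2]).astype(np.uint8)
    cs,_=cv2.findContours(q,0,1); cv2.drawContours(im,cs,-1,(0,255,0),1)
    u=proj(s,x[:3]).astype(int); V.append(cv2.resize(im[max(0,u[1]-60):u[1]+60,max(0,u[0]-90):u[0]+90],(540,360))[:290])
cv2.imwrite("pics/hov.png",np.vstack(V))
E
```

```text
t 7.1 grasp [0.7109, -0.0744, 0.1487, 1.9181] tilt [-0.001, -0.001, -1.0] gap 0.0234 F [ 0.2  0.  -2.1] grip 60.0
scene True
top True
```

View pics/hov.png

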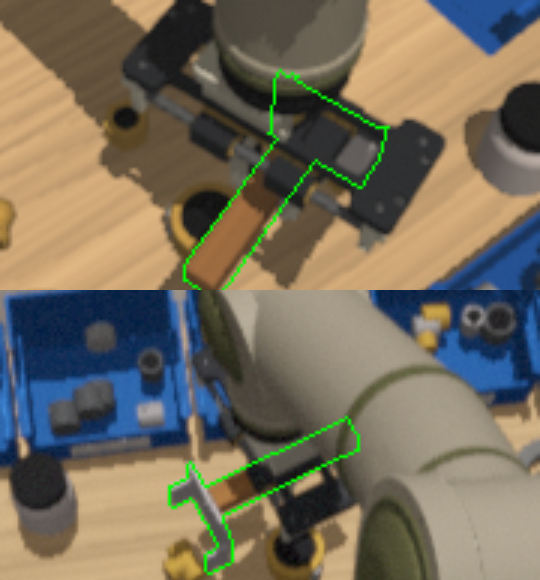

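The overlay matches the held pusher in both views: the blade stands just behind the tee (lower view 180,560), and coupler_a is clear. Now I sweep the tee.

Request:
servo_tool:
  series:
    - [0, 0, 0.19, 0, 0, 0]
    - [0, 0, 0.19, 0, 0, 0]
    - [0, 0, 0.19, 0, 0, 0]
    - [0, 0, 0.18, 0, 0, 0]
    - [0, 0, 0, 0, 0, 0]

```text
t: 7.8
eef_pos: [0.7107, -0.0731, 0.0525]
tool_rot: [0.574, 0.819, -0.001, -0.001]
contact_force: [-0.5, 0.5, -3.0]
finger_gap: 0.0239
grip_force: 60.0
```

Request:
servo_tool:
  series:
    - [0.05, 0, 0, 0, 0, 0]
    - [0.11, 0, 0, 0, 0, 0]
    - [0.11, 0, 0, 0, 0, 0]
    - [0.11, 0, 0, 0, 0, 0]
    - [0.11, 0, 0, 0, 0, 0]

```text
t: 8.3
eef_pos: [0.6947, -0.0254, 0.0552]
tool_rot: [0.573, 0.819, 0.0, 0.0]
contact_force: [-0.2, -1.1, -1.3]
finger_gap: 0.0238
grip_force: 60.0
```

Request:
servo_tool:
  series:
    - [0.11, 0, 0, 0, 0, 0]
    - [0.11, 0, 0, 0, 0, 0]
    - [0.11, 0, 0, 0, 0, 0]
    - [0.11, 0, 0, 0, 0, 0]
    - [0.11, 0, 0, 0, 0, 0]

```text
t: 8.8
eef_pos: [0.6758, 0.0257, 0.0546]
tool_rot: [0.574, 0.819, -0.0, -0.0]
contact_force: [0.6, -0.1, -2.8]
finger_gap: 0.0239
grip_force: 60.0
```

```bash
python3 - <<'E'
from plan import *
rep()
e=inbin(-.1,-.035); g=inbin(.03,-.035); o=inbin(-.04,-.035)
planL([(.637,.133,.074,1.92,3),(*e,.079,1.70,7),(*g,.079,1.633,12),(*o,.08,1.633,4),(*o,.15,1.633,4)])
E
```

```text
t 8.8 grasp [0.6758, 0.0257, 0.0736, 1.9198] tilt [-0.0, -0.0, -1.0] gap 0.0239 F [ 0.6 -0.1 -2.8] grip 60.0
[[0.09,0,0,0,0,-0.0],[0.09,0,0,0,0,-0.0],[0.09,0,0,0,0,-0.0],[0.1,-0.02,-0.01,0,0,0.04],[0.1,-0.03,-0.01,0,0,0.04]]
[[0.1,-0.04,-0.01,0,0,0.04],[0.1,-0.04,0,0,0,0.04],[0.1,-0.04,-0.01,0,0,0.04],[0.1,-0.04,-0.01,0,0,0.04],[0.1,-0.04,0,0,0,0.04]]
[[0.1,0,0,0,0,0.01],[0.11,0,0,0,0,0.0],[0.11,0,0,0,0,0.01],[0.11,0,0,0,0,0.01],[0.11,0,0,0,0,0.01]]
[[0.1,0,0,0,0,0.0],[0.11,0,0,0,0,0.01],[0.11,0,0,0,0,0.01],[0.11,0,0,0,0,0.0],[0.11,-0.01,0,0,0,0.01]]
[[0.11,0,0,0,0,0.01],[0.1,-0.01,0,0,0,0.01],[-0.17,0.01,-0.01,0,0,-0.0],[-0.18,0,0,0,0,-0.0],[-0.17,0,0,0,0,-0.0]]
[[-0.18,0,0,0,0,-0.0],[0,0,-0.18,0,0,-0.0],[0,0,-0.17,0,0,-0.0],[0,0,-0.18,0,0,-0.0],[0,0,-0.17,0,0,-0.0]]
end [0.6151, 0.171, 0.1496, 1.6292]
```

Request:
servo_tool:
  series:
    - [0.09, 0, 0, 0, 0, 0]
    - [0.09, 0, 0, 0, 0, 0]
    - [0.09, 0, 0, 0, 0, 0]
    - [0.1, -0.02, -0.01, 0, 0, 0.04]
    - [0.1, -0.03, -0.01, 0, 0, 0.04]

```text
t: 9.3
eef_pos: [0.6552, 0.0681, 0.0564]
tool_rot: [0.6, 0.8, -0.0, -0.0]
contact_force: [-0.6, -0.9, -3.2]
finger_gap: 0.0237
grip_force: 60.0
```

Request:
servo_tool:
  series:
    - [0.1, -0.04, -0.01, 0, 0, 0.04]
    - [0.1, -0.04, 0, 0, 0, 0.04]
    - [0.1, -0.04, -0.01, 0, 0, 0.04]
    - [0.1, -0.04, -0.01, 0, 0, 0.04]
    - [0.1, -0.04, 0, 0, 0, 0.04]

```text
t: 9.8
eef_pos: [0.6246, 0.1123, 0.0596]
tool_rot: [0.661, 0.751, -0.0, -0.0]
contact_force: [0.3, 0.3, -3.0]
finger_gap: 0.0235
grip_force: 60.0
```

Request:
servo_tool:
  series:
    - [0.1, 0, 0, 0, 0, 0.01]
    - [0.11, 0, 0, 0, 0, 0]
    - [0.11, 0, 0, 0, 0, 0.01]
    - [0.11, 0, 0, 0, 0, 0.01]
    - [0.11, 0, 0, 0, 0, 0.01]

```text
t: 10.3
eef_pos: [0.6187, 0.1664, 0.0596]
tool_rot: [0.672, 0.741, 0.0, -0.0]
contact_force: [0.2, -0.1, -1.7]
finger_gap: 0.0235
grip_force: 60.0
```

Request:
servo_tool:
  series:
    - [0.1, 0, 0, 0, 0, 0]
    - [0.11, 0, 0, 0, 0, 0.01]
    - [0.11, 0, 0, 0, 0, 0.01]
    - [0.11, 0, 0, 0, 0, 0]
    - [0.11, -0.01, 0, 0, 0, 0.01]

```text
t: 10.8
eef_pos: [0.6128, 0.22, 0.0596]
tool_rot: [0.681, 0.733, 0.0, -0.0]
contact_force: [1.0, -0.8, -1.6]
finger_gap: 0.024
grip_force: 60.0
```

Request:
servo_tool:
  series:
    - [0.11, 0, 0, 0, 0, 0.01]
    - [0.1, 0, 0, 0, 0, 0.01]
    - [-0.17, 0, -0.01, 0, 0, 0]
    - [-0.18, 0, 0, 0, 0, 0]
    - [-0.17, 0, 0, 0, 0, 0]

```text
t: 11.3
eef_pos: [0.6145, 0.1859, 0.0605]
tool_rot: [0.687, 0.727, -0.0, 0.0]
contact_force: [0.4, -0.5, -2.6]
finger_gap: 0.0238
grip_force: 60.0
```

Request:
servo_tool:
  series:
    - [-0.18, 0, 0, 0, 0, 0]
    - [0, 0, -0.18, 0, 0, 0]
    - [0, 0, -0.17, 0, 0, 0]
    - [0, 0, -0.18, 0, 0, 0]
    - [0, 0, -0.17, 0, 0, 0]

```text
t: 11.8
eef_pos: [0.6156, 0.168, 0.1313]
tool_rot: [0.687, 0.727, -0.0, 0.0]
contact_force: [-0.1, 0.4, -2.6]
finger_gap: 0.0237
grip_force: 60.0
```

```bash
python3 - <<'E'
from plan import *
rep()
s=arm.snapshot("scene"); im=s["img"][:,:,::-1].copy()
for q in("tee","nut","elbow"): print(q,[(round(r["p"],2),ray(s,r["uv"],.005)[:2].round(3).tolist()) for r in arm.pinpoint(q,s)[:4]])
cv2.imwrite("pics/s2.png",cv2.resize(im[110:330,150:500],None,fx=2.2,fy=2.2))
E
```

```text
t 11.8 grasp [0.6156, 0.168, 0.1503, 1.6272] tilt [-0.0, -0.0, -1.0] gap 0.0237 F [-0.1  0.4 -2.6] grip 60.0
tee [(0.61, [0.67, -0.243]), (0.56, [0.612, 0.321])]
nut [(0.63, [0.556, -0.096]), (0.49, [0.442, -0.341])]
elbow [(0.51, [0.555, -0.238]), (0.5, [0.546, -0.326])]
```

View pics/s2.png

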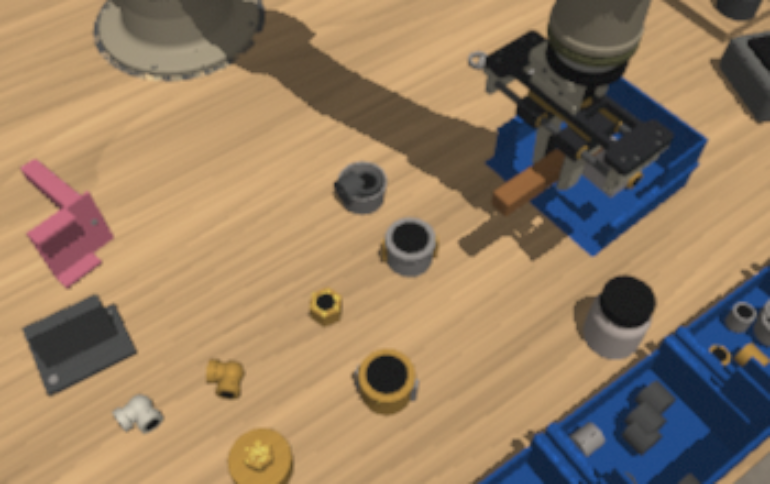

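The tee is in the bin at (635,182) of the crop and nothing else has moved. Next is the nut, through the gap between the two couplers.

```bash
cat > nut.py <<'E'
from plan import *
rep()
h=np.pi/4; m=np.array([.607,-.033]); d=np.array([1,1])/2**.5
a=m-.098*d; b=m+.04*d
planL([(*a,.15,h,14),(*a,.074,h,4)])
e=inbin(-.1,.02); g=inbin(.03,.02); o=inbin(-.04,.02)
planL([(*b,.074,h,13),(.652,.04,.074,1.5,7),(.635,.085,.074,2.05,6),(.575,.165,.076,2.1,9),(*e,.079,1.8,4),(*g,.079,1.633,12),(*o,.08,1.633,4),(*o,.15,1.633,4)],start=[*(a-.087*d),.074,h])
E
python3 nut.py
```

```text
t 12.0 grasp [0.6156, 0.1688, 0.1495, 1.6278] tilt [0.0, -0.0, -1.0] gap 0.0239 F [-0.1  0.1 -3.8] grip 60.0
[[-0.25,-0.12,0,0,0,0.08],[-0.26,-0.1,0,0,0,0.07],[-0.25,-0.09,0,0,0,0.08],[-0.26,-0.07,0,0,0,0.08],[-0.26,-0.06,0,0,0,0.07]]
[[-0.26,-0.04,0,0,0,0.08],[-0.26,-0.03,0,0,0,0.08],[-0.25,-0.01,0,0,0,0.07],[-0.26,0.01,0,0,0,0.08],[-0.24,0.02,0,0,0,0.08]]
[[-0.25,0.04,0,0,0,0.07],[-0.24,0.05,0,0,0,0.08],[-0.23,0.06,-0.01,0,0,0.08],[-0.22,0.08,0,0,0,0.07],[0,0,0.19,0,0,0.0]]
[[0,0,0.19,0,0,0.0],[0,0,0.19,0,0,0.0],[0,0,0.19,0,0,0.0],[0,0,0,0,0,0],[0,0,0,0,0,0]]
end [0.4764, -0.1636, 0.0745, 0.7874]
[[0.11,0,0,0,0,-0.0],[0.1,0,0,0,0,-0.0],[0.11,0,0,0,0,-0.0],[0.1,0,0,0,0,-0.0],[0.11,0,0,0,0,-0.0]]
[[0.11,0,0,0,0,-0.0],[0.1,0,0,0,0,-0.0],[0.11,0,0,0,0,-0.0],[0.11,0,0,0,0,-0.0],[0.1,0,0,0,0,-0.0]]
[[0.11,0,0,0,0,-0.0],[0.1,0,0,0,0,-0.0],[0.11,0,0,0,0,-0.0],[0.07,0.06,0,0,0,-0.13],[0.07,0.07,0,0,0,-0.13]]
[[0.07,0.07,0,0,0,-0.13],[0.07,0.08,0,0,0,-0.13],[0.07,0.09,0,0,0,-0.13],[0.07,0.09,0,0,0,-0.13],[0.08,0.1,0,0,0,-0.13]]
[[0.07,0.05,0,0,0,-0.12],[0.08,0.05,0,0,0,-0.11],[0.08,0.06,0,0,
[... 197 characters left out ...]
02,0,0,0,-0.01],[0.11,-0.01,0,0,0,-0.0],[0.11,0,-0.01,0,0,-0.01],[0.11,-0.01,0,0,0,-0.01],[0.11,-0.01,0,0,0,-0.0]]
[[0.09,-0.07,-0.01,0,0,0.09],[0.09,-0.07,-0.01,0,0,0.1],[0.09,-0.07,0,0,0,0.09],[0.08,-0.08,-0.01,0,0,0.1],[0.11,0,0,0,0,0.02]]
[[0.11,0,0,0,0,0.01],[0.1,0.01,0,0,0,0.02],[0.11,0,0,0,0,0.02],[0.11,0,0,0,0,0.02],[0.11,0,0,0,0,0.01]]
[[0.11,-0.01,0,0,0,0.02],[0.1,0,0,0,0,0.02],[0.11,-0.01,0,0,0,0.02],[0.11,0,0,0,0,0.02],[0.11,-0.01,0,0,0,0.01]]
[[0.11,-0.01,0,0,0,0.02],[-0.18,0,0,0,0,0.0],[-0.17,0,-0.01,0,0,0.0],[-0.18,0,0,0,0,0.0],[-0.17,0,0,0,0,0.0]]
[[0,0,-0.18,0,0,0.0],[0,0,-0.17,0,0,0.0],[0,0,-0.18,0,0,0.0],[0,0,-0.17,0,0,0.0],[0,0,0,0,0,0]]
end [0.5603, 0.1683, 0.15, 1.6336]
```

Request:
servo_tool:
  series:
    - [-0.25, -0.12, 0, 0, 0, 0.08]
    - [-0.26, -0.1, 0, 0, 0, 0.07]
    - [-0.25, -0.09, 0, 0, 0, 0.08]
    - [-0.26, -0.07, 0, 0, 0, 0.08]
    - [-0.26, -0.06, 0, 0, 0, 0.07]

```text
t: 12.5
eef_pos: [0.5624, 0.0431, 0.1294]
tool_rot: [0.788, 0.616, -0.001, -0.0]
contact_force: [-0.2, 0.6, -2.5]
finger_gap: 0.0237
grip_force: 60.0
```

Request:
servo_tool:
  series:
    - [-0.26, -0.04, 0, 0, 0, 0.08]
    - [-0.26, -0.03, 0, 0, 0, 0.08]
    - [-0.25, -0.01, 0, 0, 0, 0.07]
    - [-0.26, 0.01, 0, 0, 0, 0.08]
    - [-0.24, 0.02, 0, 0, 0, 0.08]

```text
t: 13.0
eef_pos: [0.5126, -0.0743, 0.1296]
tool_rot: [0.872, 0.489, -0.001, -0.0]
contact_force: [-0.4, 0.2, -2.7]
finger_gap: 0.0237
grip_force: 60.0
```

Request:
servo_tool:
  series:
    - [-0.25, 0.04, 0, 0, 0, 0.07]
    - [-0.24, 0.05, 0, 0, 0, 0.08]
    - [-0.23, 0.06, 0, 0, 0, 0.08]
    - [-0.22, 0.08, 0, 0, 0, 0.07]
    - [0, 0, 0, 0, 0, 0]

```text
t: 13.5
eef_pos: [0.4745, -0.1657, 0.1297]
tool_rot: [0.924, 0.381, -0.001, 0.0]
contact_force: [0.3, 0.3, -2.3]
finger_gap: 0.0237
grip_force: 60.0
```

Request:
servo_tool:
  series:
    - [0, 0, 0, 0, 0, 0]
    - [0, 0, 0.19, 0, 0, 0]
    - [0, 0, 0.19, 0, 0, 0]
    - [0, 0, 0.19, 0, 0, 0]
    - [0, 0, 0.18, 0, 0, 0]

```text
t: 14.0
eef_pos: [0.4771, -0.1613, 0.0544]
tool_rot: [0.923, 0.385, 0.0, -0.0]
contact_force: [0.4, -1.1, -2.2]
finger_gap: 0.0239
grip_force: 60.0
```

```bash
python3 - <<'E'
from plan import *
from fit import *
rep(); x=state()[1]
for n in("scene","top"):
    s=arm.snapshot(n); m=masks("nut",s,.553,-.095,.01,15)
    if m is not None: print(n,fit("nut",.553,-.095,0,[(s,m)],0,False))
E
```

```text
t 14.0 grasp [0.4771, -0.1613, 0.0734, 0.7912] tilt [-0.0, 0.001, -1.0] gap 0.0239 F [ 0.4 -1.1 -2.2] grip 60.0
scene (array([ 0.549742  , -0.09471619]), np.float64(0.19421487603305787))
top (array([ 0.54851025, -0.09155542]), np.float64(0.2549019607843137))
```

Request:
servo_tool:
  series:
    - [0.05, 0, 0, 0, 0, 0]
    - [0.1, 0, 0, 0, 0, 0]
    - [0.11, 0, 0, 0, 0, 0]
    - [0.1, 0, 0, 0, 0, 0]
    - [0.11, 0, 0, 0, 0, 0]

```text
t: 14.7
eef_pos: [0.5108, -0.1282, 0.0559]
tool_rot: [0.923, 0.384, 0.0, 0.0]
contact_force: [-0.7, -1.1, -1.6]
finger_gap: 0.0235
grip_force: 60.0
```

Request:
servo_tool:
  series:
    - [0.11, 0, 0, 0, 0, 0]
    - [0.1, 0, 0, 0, 0, 0]
    - [0.11, 0, 0, 0, 0, 0]
    - [0.11, 0, 0, 0, 0, 0]
    - [0, 0, 0, 0, 0, 0]

```text
t: 15.2
eef_pos: [0.5418, -0.0969, 0.0556]
tool_rot: [0.923, 0.385, 0.001, -0.0]
contact_force: [-0.5, 0.4, -2.5]
finger_gap: 0.0238
grip_force: 60.0
```

```bash
cat > nut2.py <<'E'
from plan import *
import sys
rep()
h=np.pi/4; m=np.array([.607,-.033]); d=np.array([1,1])/2**.5; b=m+.04*d; y=float(sys.argv[1]); X=float(sys.argv[2])
e=inbin(-.1,y); g=inbin(X,y); o=inbin(-.04,y)
planL([(*b,.074,h,5),(.652,.04,.074,1.5,7),(.635,.085,.074,2.05,6),(.575,.165,.076,2.1,9),(*e,.079,1.8,4),(*g,.079,1.633,12),(*o,.08,1.633,4),(*o,.15,1.633,3)])
E
python3 nut2.py .02 .03
```

```text
t 15.2 grasp [0.5418, -0.0969, 0.0746, 0.7908] tilt [0.001, 0.001, -1.0] gap 0.0238 F [-0.5  0.4 -2.5] grip 60.0
[[0.09,0,0,0,0,0.0],[0.09,0,0,0,0,0.0],[0.09,0.01,0,0,0,0.0],[0.08,0,0,0,0,0.01],[0.09,0,0.01,0,0,-0.0]]
[[0.07,0.06,0,0,0,-0.13],[0.07,0.07,0,0,0,-0.13],[0.07,0.07,0,0,0,-0.13],[0.07,0.08,0,0,0,-0.13],[0.08,0.09,0,0,0,-0.13]]
[[0.07,0.09,0,0,0,-0.13],[0.07,0.1,0,0,0,-0.13],[0.08,0.05,0,0,0,-0.12],[0.08,0.05,0,0,0,-0.12],[0.08,0.06,0,0,0,-0.11]]
[[0.08,0.07,0,0,0,-0.12],[0.08,0.07,0,0,0,-0.12],[0.09,0.08,0,0,0,-0.11],[0.11,-0.01,-0.01,0,0,-0.01],[0.11,-0.01,0,0,0,-0.01]]
[[0.11,-0.01,0,0,0,-0.0],[0.11,-0.02,0,0,0,-0.01],[0.11,-0.01,-0.01,0,0,-0.01],[0.11,-0.01,0,0,0,-0.01],[0.11,-0.01,0,0,0,-0.0]]
[[0.11,-0.01,0,0,0,-0.01],[0.11,0,0,0,0,-0.01],[0.08,-0.07,-0.01,0,0,0.1],[0.09,-0.07,-0.01,0,0,0.09],[0.09,-0.07,-0.01,0,0,0.1]]
[[0.09,-0.09,0,0,0,0.1],[0.1,0.01,0,0,0,0.01],[0.11,0,0,0,0,0.02],[0.11,0.01,0,0,0,0.02],[0.11,0,0,0,0,0.02]]
[[0.1,0,0,0,0,0.01],[0.11,0,0,0,0,0.02],[0.11,-0.01,0,0,0,0.02],[0.11,0,0,0,0,0.02],[0.11,-0.01,0,0,0,0.01]]
[[0.1,-0.01,0,0,0,0.02],[0.11,0,0,0,0,0.02],[0.11,-0.01,0,0,0,0.02],[-0.17,0,-0.01,0,0,-0.0],[-0.18,0,0,0,0,-0.0]]
[[-0.17,0,0,0,0,-0.0],[-0.18,0,0,0,0,-0.0],[0,0,-0.24,0,0,-0.0],[0,0,-0.23,0,0,-0.0],[0,0,-0.23,0,0,-0.0]]
end [0.5603, 0.1679, 0.1496, 1.6312]
```

Request:
servo_tool:
  series:
    - [0.09, 0, 0, 0, 0, 0]
    - [0.09, 0, 0, 0, 0, 0]
    - [0.09, 0.01, 0, 0, 0, 0]
    - [0.08, 0, 0, 0, 0, 0.01]
    - [0.09, 0, 0, 0, 0, 0]

```text
t: 15.7
eef_pos: [0.5724, -0.0678, 0.0556]
tool_rot: [0.925, 0.38, -0.0, 0.0]
contact_force: [-0.7, 0.0, -3.2]
finger_gap: 0.0237
grip_force: 60.0
```

Request:
servo_tool:
  series:
    - [0.07, 0.06, 0, 0, 0, -0.13]
    - [0.07, 0.07, 0, 0, 0, -0.13]
    - [0.07, 0.07, 0, 0, 0, -0.13]
    - [0.07, 0.08, 0, 0, 0, -0.13]
    - [0.08, 0.09, 0, 0, 0, -0.13]

```text
t: 16.2
eef_pos: [0.6229, -0.058, 0.0556]
tool_rot: [0.798, 0.603, -0.0, 0.0]
contact_force: [-0.8, -0.5, -2.9]
finger_gap: 0.0238
grip_force: 60.0
```

Request:
servo_tool:
  series:
    - [0.07, 0.09, 0, 0, 0, -0.13]
    - [0.07, 0.1, 0, 0, 0, -0.13]
    - [0.08, 0.05, 0, 0, 0, -0.12]
    - [0.08, 0.05, 0, 0, 0, -0.12]
    - [0.08, 0.06, 0, 0, 0, -0.11]

```text
t: 16.7
eef_pos: [0.6602, -0.0241, 0.0556]
tool_rot: [0.632, 0.775, -0.0, 0.0]
contact_force: [0.4, -1.0, -2.9]
finger_gap: 0.0236
grip_force: 60.0
```

```bash
python3 - <<'E'
from plan import *
from fit import *
rep(); x=np.array(state()[1])
for n in("top","scene"):
    s=arm.snapshot(n)
    for r in arm.masks_of("nut",s)[:3]:
        p=ray(s,r["uv"],.012)[:2]; d=p-x[:2]; c,q=np.cos(x[3]),np.sin(x[3]); print(n,round(r["p"],2),p.round(3),"ahead",round(c*d[0]+q*d[1],3),"left",round(-q*d[0]+c*d[1],3))
save(s,"mid.png")
E
```

```text
t 16.7 grasp [0.6602, -0.0241, 0.0746, 1.7738] tilt [0.0, -0.0, -1.0] gap 0.0236 F [ 0.4 -1.  -2.9] grip 60.0
top 0.68 [0.652 0.055] ahead 0.079 left -0.008
scene 0.51 [ 0.665 -0.093] ahead -0.068 left 0.009
```

The nut sits in the pocket (79 mm ahead of the grip, 8 mm to the right). Continuing.

Request:
servo_tool:
  series:
    - [0.08, 0.07, 0, 0, 0, -0.12]
    - [0.08, 0.07, 0, 0, 0, -0.12]
    - [0.09, 0.08, 0, 0, 0, -0.11]
    - [0.11, -0.01, -0.01, 0, 0, -0.01]
    - [0.11, -0.01, 0, 0, 0, -0.01]

```text
t: 17.4
eef_pos: [0.6605, 0.0245, 0.0566]
tool_rot: [0.516, 0.857, -0.0, -0.0]
contact_force: [0.2, -0.3, -2.3]
finger_gap: 0.0238
grip_force: 60.0
```

Request:
servo_tool:
  series:
    - [0.11, -0.01, 0, 0, 0, 0]
    - [0.11, -0.02, 0, 0, 0, -0.01]
    - [0.11, -0.01, -0.01, 0, 0, -0.01]
    - [0.11, -0.01, 0, 0, 0, -0.01]
    - [0.11, -0.01, 0, 0, 0, 0]

```text
t: 17.9
eef_pos: [0.6292, 0.0707, 0.0578]
tool_rot: [0.504, 0.864, 0.0, 0.0]
contact_force: [0.6, -1.1, -1.6]
finger_gap: 0.0234
grip_force: 60.0
```

Request:
servo_tool:
  series:
    - [0.11, -0.01, 0, 0, 0, -0.01]
    - [0.11, 0, 0, 0, 0, -0.01]
    - [0.08, -0.07, -0.01, 0, 0, 0.1]
    - [0.09, -0.07, -0.01, 0, 0, 0.09]
    - [0.09, -0.07, -0.01, 0, 0, 0.1]

```text
t: 18.4
eef_pos: [0.587, 0.1033, 0.0605]
tool_rot: [0.594, 0.805, -0.0, -0.0]
contact_force: [1.2, -1.1, -3.0]
finger_gap: 0.0233
grip_force: 60.0
```

Request:
servo_tool:
  series:
    - [0.09, -0.09, 0, 0, 0, 0.1]
    - [0.1, 0.01, 0, 0, 0, 0.01]
    - [0.11, 0, 0, 0, 0, 0.02]
    - [0.11, 0.01, 0, 0, 0, 0.02]
    - [0.11, 0, 0, 0, 0, 0.02]

```text
t: 18.9
eef_pos: [0.57, 0.1526, 0.0606]
tool_rot: [0.645, 0.764, 0.0, -0.0]
contact_force: [-0.9, -1.8, -1.3]
finger_gap: 0.0234
grip_force: 60.0
```

Request:
servo_tool:
  series:
    - [0.1, 0, 0, 0, 0, 0.01]
    - [0.11, 0, 0, 0, 0, 0.02]
    - [0.11, -0.01, 0, 0, 0, 0.02]
    - [0.11, 0, 0, 0, 0, 0.02]
    - [0.11, -0.01, 0, 0, 0, 0.01]

```text
t: 19.4
eef_pos: [0.5599, 0.2055, 0.0606]
tool_rot: [0.669, 0.743, 0.0, -0.0]
contact_force: [0.3, -0.8, -2.7]
finger_gap: 0.0236
grip_force: 60.0
```

Request:
servo_tool:
  series:
    - [0.1, 0, 0, 0, 0, 0.02]
    - [0.11, 0, 0, 0, 0, 0.02]
    - [0.11, 0, 0, 0, 0, 0.02]
    - [-0.17, 0, -0.01, 0, 0, 0]
    - [-0.18, 0, 0, 0, 0, 0]

```text
t: 19.9
eef_pos: [0.5592, 0.2019, 0.0616]
tool_rot: [0.686, 0.728, 0.0, -0.0]
contact_force: [0.8, -1.6, -3.0]
finger_gap: 0.0234
grip_force: 60.0
```

Request:
servo_tool:
  series:
    - [-0.17, 0, 0, 0, 0, 0]
    - [-0.18, 0, 0, 0, 0, 0]
    - [0, 0, -0.24, 0, 0, 0]
    - [0, 0, -0.23, 0, 0, 0]
    - [0, 0, -0.23, 0, 0, 0]

```text
t: 20.4
eef_pos: [0.5613, 0.164, 0.1322]
tool_rot: [0.687, 0.726, -0.0, 0.0]
contact_force: [0.1, -0.0, -2.8]
finger_gap: 0.0233
grip_force: 60.0
```

```bash
python3 - <<'E'
from plan import *
from fit import *
rep()
for n in("scene","top"):
    s=arm.snapshot(n)
    for q in("tee","nut","elbow"): print(n,q,[(round(r["p"],2),ray(s,r["uv"],.012)[:2].round(3).tolist()) for r in arm.masks_of(q,s)[:4]])
    m=masks("elbow",s,.558,-.23,.01,15)
    if m is not None: print("elbow mask bbox", [ray(s,(f(np.where(m)[1]),g(np.where(m)[0])),.013)[:2].round(3).tolist() for f in(np.min,np.max) for g in(np.min,np.max)])
E
```

```text
t 20.4 grasp [0.5613, 0.164, 0.1512, 1.6263] tilt [-0.001, -0.001, -1.0] gap 0.0233 F [ 0.1 -0.  -2.8] grip 60.0
scene tee [(0.67, [0.568, 0.324]), (0.52, [0.606, 0.352])]
scene nut []
scene elbow [(0.72, [0.561, -0.236]), (0.68, [0.543, -0.323]), (0.62, [0.692, -0.372])]
elbow mask bbox [[0.532, -0.237], [0.57, -0.257], [0.554, -0.206], [0.592, -0.227]]
top tee [(0.43, [0.607, 0.341])]
top nut [(0.71, [0.557, 0.324])]
top elbow [(0.63, [0.563, -0.226]), (0.56, [0.543, -0.318])]
elbow mask bbox [[0.584, -0.215], [0.54, -0.209], [0.58, -0.246], [0.536, -0.239]]
```

Nut and tee are both well inside. Now the elbow.

```bash
python3 - <<'E'
from plan import *
h=1.571
planL([(.561,-.248,.152,h,14),(.561,-.248,.074,h,5)])
E
```

```text
[[-0.36,-0.02,0,0,0,0.01],[-0.36,-0.02,0,0,0,0.0],[-0.35,-0.02,-0.01,0,0,0.01],[-0.36,-0.01,0,0,0,0.0],[-0.36,-0.02,0,0,0,0.01]]
[[-0.36,-0.01,0,0,0,0.0],[-0.35,-0.01,0,0,0,0.01],[-0.36,-0.01,0,0,0,0.0],[-0.36,-0.01,-0.01,0,0,0.01],[-0.36,-0.01,0,0,0,0.0]]
[[-0.36,0,0,0,0,0.01],[-0.35,-0.01,0,0,0,0.0],[-0.36,0,0,0,0,0.01],[-0.36,0,0,0,0,0.0],[0,0,0.15,0,0,0.0]]
[[0,0,0.16,0,0,0.0],[0,0,0.15,0,0,0.0],[0,0,0.16,0,0,0.0],[0,0,0.16,0,0,0.0],[0,0,0,0,0,0]]
end [0.5614, -0.3351, 0.0736, 1.5744]
```

Request:
servo_tool:
  series:
    - [-0.36, -0.02, 0, 0, 0, 0.01]
    - [-0.36, -0.02, 0, 0, 0, 0]
    - [-0.35, -0.02, -0.01, 0, 0, 0.01]
    - [-0.36, -0.01, 0, 0, 0, 0]
    - [-0.36, -0.02, 0, 0, 0, 0.01]

```text
t: 21.4
eef_pos: [0.5609, -0.014, 0.1321]
tool_rot: [0.695, 0.719, -0.0, -0.0]
contact_force: [-0.3, 0.5, -2.3]
finger_gap: 0.0231
grip_force: 60.0
```

Request:
servo_tool:
  series:
    - [-0.36, -0.01, 0, 0, 0, 0]
    - [-0.35, -0.01, 0, 0, 0, 0.01]
    - [-0.36, -0.01, 0, 0, 0, 0]
    - [-0.36, -0.01, -0.01, 0, 0, 0.01]
    - [-0.36, -0.01, 0, 0, 0, 0]

```text
t: 21.9
eef_pos: [0.561, -0.1932, 0.1332]
tool_rot: [0.7, 0.714, -0.0, -0.0]
contact_force: [0.8, 0.3, -2.9]
finger_gap: 0.0237
grip_force: 60.0
```

Request:
servo_tool:
  series:
    - [-0.36, 0, 0, 0, 0, 0.01]
    - [-0.35, -0.01, 0, 0, 0, 0]
    - [-0.36, 0, 0, 0, 0, 0.01]
    - [-0.36, 0, 0, 0, 0, 0]
    - [0, 0, 0, 0, 0, 0]

```text
t: 22.4
eef_pos: [0.5601, -0.3414, 0.1326]
tool_rot: [0.708, 0.706, -0.001, 0.001]
contact_force: [-0.1, -0.9, -1.7]
finger_gap: 0.0232
grip_force: 60.0
```

Request:
servo_tool:
  series:
    - [0, 0, 0, 0, 0, 0]
    - [0, 0, 0, 0, 0, 0]
    - [0, 0, 0, 0, 0, 0]
    - [0, 0, 0, 0, 0, 0]
    - [0, 0, 0, 0, 0, 0]

```text
t: 22.9
eef_pos: [0.562, -0.3342, 0.1337]
tool_rot: [0.705, 0.709, 0.0, 0.0]
contact_force: [-0.5, 0.5, -2.2]
finger_gap: 0.0236
grip_force: 60.0
```

```bash
python3 - <<'E'
from plan import *
from fit import *
rep(); x=np.array(state()[1]); V=[]
for n in("scene","top"):
    s=arm.snapshot(n); im=s["img"][:,:,::-1].copy()
    for z,col in((.074,(0,255,0)),):
        q=sil(s,M["pusher"][1:],x[0],x[1],x[3],z).astype(np.uint8); cs,_=cv2.findContours(q,0,1); cv2.drawContours(im,cs,-1,col,1)
    u=proj(s,[.56,-.24,0]).astype(int); V.append(cv2.resize(im[max(0,u[1]-50):u[1]+50,max(0,u[0]-90):u[0]+90],(520,290)))
cv2.imwrite("pics/hov2.png",np.vstack(V))
d=np.array([1,1])/2**.5; m=np.array([.607,-.033]); a=m-.052*d
planL([(x[0],x[1]+.087,.074,x[3],5)])
planL([(.559,-.135,.074,1.571,11),(*a,.074,np.pi/4,8),(*(m+.04*d),.074,np.pi/4,9)],start=[x[0],x[1],.074,x[3]])
E
```

```text
t 22.9 grasp [0.562, -0.3342, 0.1527, 1.5754] tilt [0.0, 0.0, -1.0] gap 0.0236 F [-0.5  0.5 -2.2] grip 60.0
[[0,0,0.16,0,0,-0.0],[0,0,0.15,0,0,-0.0],[0,0,0.16,0,0,-0.0],[0,0,0.16,0,0,-0.0],[0,0.01,0.16,0,0,-0.0]]
end [0.5629, -0.3345, 0.0737, 1.5748]
[[0.1,0,0,0,0,0.0],[0.1,0,0,0,0,0.0],[0.11,-0.01,0,0,0,0.0],[0.1,0,0,0,0,0.0],[0.1,0,0,0,0,0.0]]
[[0.1,0,0,0,0,0.0],[0.1,-0.01,0,0,0,0.0],[0.11,0,0,0,0,0.0],[0.1,0,0,0,0,0.0],[0.1,0,0,0,0,0.01]]
[[0.1,-0.01,0,0,0,-0.0],[0.09,-0.07,0,0,0,0.12],[0.08,-0.08,0,0,0,0.13],[0.09,-0.08,0,0,0,0.12],[0.09,-0.1,0,0,0,0.13]]
[[0.08,-0.1,0,0,0,0.12],[0.08,-0.11,0,0,0,0.13],[0.08,-0.12,0,0,0,0.12],[0.08,-0.13,0,0,0,0.13],[0.1,0,0,0,0,-0.0]]
[[0.1,0,0,0,0,-0.0],[0.11,0,0,0,0,-0.0],[0.1,0,0,0,0,-0.0],[0.1,0,0,0,0,-0.0],[0.1,0,0,0,0,-0.0]]
[[0.1,0,0,0,0,-0.0],[0.11,0,0,0,0,-0.0],[0.1,0,0,0,0,-0.0],[0,0,0,0,0,0],[0,0,0,0,0,0]]
end [0.5741, -0.0664, 0.074, 0.7821]
```

View pics/hov2.png

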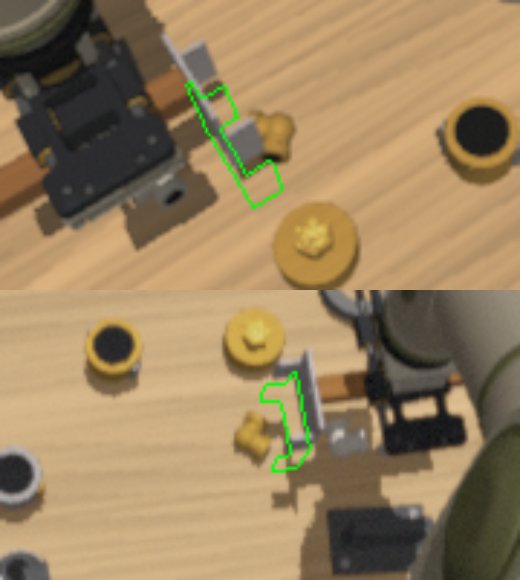

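In both views the projected blade (green) clears the white elbow and sits just behind the brass one, but about 3 mm too far right. I shift by 3 mm and lower.

Request:
servo_tool:
  series:
    - [0, -0.03, 0.16, 0, 0, 0]
    - [0, 0, 0.15, 0, 0, 0]
    - [0, 0, 0.16, 0, 0, 0]
    - [0, 0, 0.16, 0, 0, 0]
    - [0, 0, 0.15, 0, 0, 0]

```text
t: 23.5
eef_pos: [0.5586, -0.3347, 0.0539]
tool_rot: [0.706, 0.708, -0.0, -0.0]
contact_force: [-0.1, 0.3, -2.8]
finger_gap: 0.0239
grip_force: 60.0
```

Request:
servo_tool:
  series:
    - [0, 0, 0, 0, 0, 0]
    - [0.1, 0, 0, 0, 0, 0]
    - [0.1, 0, 0, 0, 0, 0]
    - [0.11, 0, 0, 0, 0, 0]
    - [0.1, 0, 0, 0, 0, 0]

```text
t: 24.0
eef_pos: [0.5591, -0.2925, 0.0564]
tool_rot: [0.706, 0.709, 0.0, 0.0]
contact_force: [-0.3, -1.0, -2.8]
finger_gap: 0.024
grip_force: 60.0
```

Request:
servo_tool:
  series:
    - [0.1, 0, 0, 0, 0, 0]
    - [0.1, 0, 0, 0, 0, 0]
    - [0.1, 0, 0, 0, 0, 0]
    - [0.11, 0, 0, 0, 0, 0]
    - [0.1, 0, 0, 0, 0, 0]

```text
t: 24.5
eef_pos: [0.5584, -0.2418, 0.0556]
tool_rot: [0.706, 0.708, 0.0, -0.0]
contact_force: [-0.2, 0.1, -1.8]
finger_gap: 0.0233
grip_force: 60.0
```

```bash
cat > chk.py <<'E'
from plan import *
def where(q):
    x=np.array(state()[1])
    for n in("top","scene"):
        s=arm.snapshot(n)
        for r in arm.masks_of(q,s)[:3]:
            p=ray(s,r["uv"],.012)[:2]; d=p-x[:2]; c,k=np.cos(x[3]),np.sin(x[3]); print(n,round(r["p"],2),p.round(3),"ahead",round(c*d[0]+k*d[1],3),"left",round(-k*d[0]+c*d[1],3))
E
python3 - <<'E'
from chk import *
rep(); where("elbow")
d=np.array([1,1])/2**.5; m=np.array([.607,-.033]); a=m-.052*d
planL([(.559,-.135,.074,1.571,3),(*a,.074,np.pi/4,8),(*(m+.04*d),.074,np.pi/4,9)])
E
```

```text
t 24.5 grasp [0.5584, -0.2418, 0.0746, 1.5744] tilt [-0.0, 0.0, -1.0] gap 0.0233 F [-0.2  0.1 -1.8] grip 60.0
top 0.67 [ 0.564 -0.148] ahead 0.094 left -0.005
scene 0.66 [ 0.548 -0.319] ahead -0.077 left 0.01
scene 0.64 [ 0.562 -0.156] ahead 0.086 left -0.004
scene 0.26 [0.612 0.339] ahead 0.581 left -0.056
[[0.07,0,0,0,0,0.0],[0.07,0,0,0,0,0.0],[0.07,0.01,0.01,0,0,0.0],[0.08,-0.07,0,0,0,0.13],[0.09,-0.08,0,0,0,0.12]]
[[0.09,-0.09,0,0,0,0.13],[0.08,-0.1,0,0,0,0.12],[0.09,-0.1,0,0,0,0.13],[0.08,-0.11,0,0,0,0.13],[0.08,-0.12,0,0,0,0.12]]
[[0.08,-0.13,0,0,0,0.13],[0.1,0,0,0,0,-0.0],[0.1,0,0,0,0,-0.0],[0.1,0,0,0,0,-0.0],[0.11,0,0,0,0,-0.0]]
[[0.1,0,0,0,0,-0.0],[0.1,0,0,0,0,-0.0],[0.1,0,0,0,0,-0.0],[0.1,0,0,0,0,-0.0],[0.11,0,0,0,0,-0.0]]
end [0.574, -0.0659, 0.0736, 0.7815]
```

Request:
servo_tool:
  series:
    - [0.07, 0, 0, 0, 0, 0]
    - [0.07, 0, 0, 0, 0, 0]
    - [0.07, 0.01, 0, 0, 0, 0]
    - [0.08, -0.07, 0, 0, 0, 0.13]
    - [0.09, -0.08, 0, 0, 0, 0.12]

```text
t: 25.2
eef_pos: [0.5452, -0.2037, 0.0555]
tool_rot: [0.773, 0.634, 0.0, 0.0]
contact_force: [0.3, -0.1, -2.1]
finger_gap: 0.0234
grip_force: 60.0
```

Request:
servo_tool:
  series:
    - [0.09, -0.09, 0, 0, 0, 0.13]
    - [0.08, -0.1, 0, 0, 0, 0.12]
    - [0.09, -0.1, 0, 0, 0, 0.13]
    - [0.08, -0.11, 0, 0, 0, 0.13]
    - [0.08, -0.12, 0, 0, 0, 0.12]

```text
t: 25.7
eef_pos: [0.5135, -0.1445, 0.0557]
tool_rot: [0.905, 0.425, 0.0, 0.0]
contact_force: [-1.8, 0.4, -1.5]
finger_gap: 0.0237
grip_force: 60.0
```

Request:
servo_tool:
  series:
    - [0.08, -0.13, 0, 0, 0, 0.13]
    - [0, 0, 0, 0, 0, 0]
    - [0, 0, 0, 0, 0, 0]
    - [0, 0, 0, 0, 0, 0]
    - [0, 0, 0, 0, 0, 0]

```text
t: 26.2
eef_pos: [0.509, -0.1317, 0.0556]
tool_rot: [0.925, 0.381, 0.0, 0.0]
contact_force: [0.0, 0.5, -2.7]
finger_gap: 0.0236
grip_force: 60.0
```

```bash
sed -i 's/(\*b,.074,h,5)/(*b,.074,h,9)/; s/\.15,1\.633,3/.15,1.633,4/' nut2.py; python3 -c "
from chk import *
where('elbow')"; python3 nut2.py .035 0.0
```

```text
scene 0.61 [ 0.546 -0.324] ahead -0.109 left -0.163
scene 0.44 [ 0.566 -0.07 ] ahead 0.084 left 0.004
scene 0.27 [0.748 0.179] ahead 0.389 left 0.052
t 26.4 grasp [0.5087, -0.1314, 0.0746, 0.7807] tilt [0.0, -0.0, -1.0] gap 0.0237 F [ 0.5 -0.2 -2.7] grip 60.0
[[0.1,0,0,0,0,-0.0],[0.1,0,0,0,0,-0.0],[0.11,0,0,0,0,-0.0],[0.1,0,0,0,0,-0.0],[0.1,0,0,0,0,-0.0]]
[[0.1,0,0,0,0,-0.0],[0.11,0,0,0,0,-0.0],[0.1,0,0.01,0,0,-0.01],[0.1,0,0,0,0,0.0],[0.07,0.06,0,0,0,-0.13]]
[[0.07,0.06,0,0,0,-0.13],[0.07,0.08,0,0,0,-0.13],[0.07,0.08,0,0,0,-0.13],[0.07,0.08,0,0,0,-0.13],[0.07,0.1,0,0,0,-0.13]]
[[0.07,0.1,0,0,0,-0.13],[0.08,0.05,0,0,0,-0.11],[0.08,0.05,0,0,0,-0.12],[0.08,0.06,0,0,0,-0.12],[0.08,0.07,0,0,0,-0.11]]
[[0.09,0.07,0,0,0,-0.12],[0.08,0.08,0,0,0,-0.12],[0.11,-0.01,-0.01,0,0,-0.0],[0.11,-0.01,0,0,0,-0.01],[0.11,-0.01,0,0,0,-0.01]]
[[0.11,-0.01,0,0,0,-0.0],[0.11,-0.02,-0.01,0,0,-0.01],[0.11,-0.01,0,0,0,-0.01],[0.11,-0.01,0,0,0,-0.01],[0.11,0,0,0,0,-0.0]]
[[0.11,-0.01,0,0,0,-0.01],[0.11,-0.1,-0.01,0,0,0.1],[0.1,-0.11,-0.01,0,0,0.09],[0.1,-0.11,-0.01,0,0,0.1],[0.09,-0.12,0,0,0,0.09]]
[[0.09,0.01,0,0,0,0.02],[0.08,0,0,0,0,0.02],[0.08,0,0,0,0,0.02],[0.08,-0.01,0,0,0,0.01],[0.09,0,0,0,0,0.02]]
[[0.08,0,0,0,0,0.02],[0.08,-0.01,0,0,0,0.02],[0.09,0,0,0,0,0.01],[0.08,-0.01,0,0,0,0.02],[0.08,-0.01,0,0,0,0.02]]
[[0.09,-0.01,0,0,0,0.02],[0.08,-0.01,0,0,0,0.01],[-0.1,0,-0.01,0,0,0.0],[-0.1,0,0,0,0,0.0],[-0.1,0,0,0,0,0.0]]
[[-0.1,0,0,0,0,0.0],[0,0,-0.18,0,0,0.0],[0,0,-0.17,0,0,0.0],[0,0,-0.18,0,0,0.0],[0,0,-0.17,0,0,0.0]]
end [0.5453, 0.1672, 0.1496, 1.6368]
```

Elbow in the pocket, centred. Through the gap and into the bin.

Request:
servo_tool:
  series:
    - [0.1, 0, 0, 0, 0, 0]
    - [0.1, 0, 0, 0, 0, 0]
    - [0.11, 0, 0, 0, 0, 0]
    - [0.1, 0, 0, 0, 0, 0]
    - [0.1, 0, 0, 0, 0, 0]

```text
t: 26.9
eef_pos: [0.5457, -0.0939, 0.0555]
tool_rot: [0.925, 0.381, 0.0, -0.0]
contact_force: [0.7, -0.2, -1.8]
finger_gap: 0.0235
grip_force: 60.0
```

Request:
servo_tool:
  series:
    - [0.1, 0, 0, 0, 0, 0]
    - [0.11, 0, 0, 0, 0, 0]
    - [0.1, 0, 0, 0, 0, -0.01]
    - [0.1, 0, 0, 0, 0, 0]
    - [0.07, 0.06, 0, 0, 0, -0.13]

```text
t: 27.4
eef_pos: [0.5836, -0.0637, 0.0555]
tool_rot: [0.902, 0.432, -0.0, -0.0]
contact_force: [-0.6, -0.8, -2.7]
finger_gap: 0.024
grip_force: 60.0
```

Request:
servo_tool:
  series:
    - [0.07, 0.06, 0, 0, 0, -0.13]
    - [0.07, 0.08, 0, 0, 0, -0.13]
    - [0.07, 0.08, 0, 0, 0, -0.13]
    - [0.07, 0.08, 0, 0, 0, -0.13]
    - [0.07, 0.1, 0, 0, 0, -0.13]

```text
t: 27.9
eef_pos: [0.6351, -0.0519, 0.0556]
tool_rot: [0.763, 0.646, -0.0, 0.0]
contact_force: [0.8, -0.4, -2.2]
finger_gap: 0.0235
grip_force: 60.0
```

Request:
servo_tool:
  series:
    - [0.07, 0.1, 0, 0, 0, -0.13]
    - [0.08, 0.05, 0, 0, 0, -0.11]
    - [0.08, 0.05, 0, 0, 0, -0.12]
    - [0.08, 0.06, 0, 0, 0, -0.12]
    - [0.08, 0.07, 0, 0, 0, -0.11]

```text
t: 28.4
eef_pos: [0.6668, -0.0129, 0.0555]
tool_rot: [0.595, 0.804, -0.0, 0.0]
contact_force: [0.4, 0.2, -2.3]
finger_gap: 0.0235
grip_force: 60.0
```

```bash
python3 -c "
from chk import *
rep();where('elbow')"
```

```text
t 28.4 grasp [0.6668, -0.0129, 0.0745, 1.868] tilt [0.0, -0.0, -1.0] gap 0.0235 F [ 0.4  0.2 -2.3] grip 60.0
top 0.55 [0.642 0.075] ahead 0.091 left -0.002
scene 0.72 [ 0.695 -0.374] ahead -0.353 left 0.079
scene 0.71 [0.746 0.179] ahead 0.16 left -0.132
scene 0.65 [ 0.653 -0.031] ahead -0.013 left 0.018
```

Request:
servo_tool:
  series:
    - [0.09, 0.07, 0, 0, 0, -0.12]
    - [0.08, 0.08, 0, 0, 0, -0.12]
    - [0.11, -0.01, -0.01, 0, 0, 0]
    - [0.11, -0.01, 0, 0, 0, -0.01]
    - [0.11, -0.01, 0, 0, 0, -0.01]

```text
t: 29.1
eef_pos: [0.6555, 0.0359, 0.0566]
tool_rot: [0.512, 0.859, -0.0, -0.0]
contact_force: [-0.4, -0.7, -3.1]
finger_gap: 0.0239
grip_force: 60.0
```

Request:
servo_tool:
  series:
    - [0.11, -0.01, 0, 0, 0, 0]
    - [0.11, -0.02, -0.01, 0, 0, -0.01]
    - [0.11, -0.01, 0, 0, 0, -0.01]
    - [0.11, -0.01, 0, 0, 0, -0.01]
    - [0.11, 0, 0, 0, 0, 0]

```text
t: 29.6
eef_pos: [0.6249, 0.0821, 0.0576]
tool_rot: [0.501, 0.866, -0.0, -0.0]
contact_force: [0.2, 0.3, -2.4]
finger_gap: 0.0239
grip_force: 60.0
```

Request:
servo_tool:
  series:
    - [0.11, -0.01, 0, 0, 0, -0.01]
    - [0.11, -0.1, -0.01, 0, 0, 0.1]
    - [0.1, -0.11, -0.01, 0, 0, 0.09]
    - [0.1, -0.11, -0.01, 0, 0, 0.1]
    - [0.09, -0.12, 0, 0, 0, 0.09]

```text
t: 30.1
eef_pos: [0.5621, 0.1099, 0.0608]
tool_rot: [0.622, 0.783, 0.0, 0.0]
contact_force: [0.1, -0.7, -2.1]
finger_gap: 0.0239
grip_force: 60.0
```

Request:
servo_tool:
  series:
    - [0.09, 0.01, 0, 0, 0, 0.02]
    - [0.08, 0, 0, 0, 0, 0.02]
    - [0.08, 0, 0, 0, 0, 0.02]
    - [0.08, -0.01, 0, 0, 0, 0.01]
    - [0.09, 0, 0, 0, 0, 0.02]

```text
t: 30.6
eef_pos: [0.5543, 0.1511, 0.0604]
tool_rot: [0.648, 0.761, -0.0, -0.0]
contact_force: [-0.1, 0.3, -3.4]
finger_gap: 0.0235
grip_force: 60.0
```

Request:
servo_tool:
  series:
    - [0.08, 0, 0, 0, 0, 0.02]
    - [0.08, -0.01, 0, 0, 0, 0.02]
    - [0.09, 0, 0, 0, 0, 0.01]
    - [0.08, -0.01, 0, 0, 0, 0.02]
    - [0.08, -0.01, 0, 0, 0, 0.02]

```text
t: 31.1
eef_pos: [0.5457, 0.1914, 0.0606]
tool_rot: [0.675, 0.738, -0.0, -0.0]
contact_force: [0.2, -0.7, -1.2]
finger_gap: 0.0235
grip_force: 60.0
```

Request:
servo_tool:
  series:
    - [0.09, -0.01, 0, 0, 0, 0.02]
    - [0.08, -0.01, 0, 0, 0, 0.01]
    - [-0.1, 0, -0.01, 0, 0, 0]
    - [-0.1, 0, 0, 0, 0, 0]
    - [-0.1, 0, 0, 0, 0, 0]

```text
t: 31.6
eef_pos: [0.5446, 0.1758, 0.0616]
tool_rot: [0.684, 0.73, -0.0, 0.0]
contact_force: [0.7, -0.2, -2.1]
finger_gap: 0.024
grip_force: 60.0
```

Request:
servo_tool:
  series:
    - [-0.1, 0, 0, 0, 0, 0]
    - [0, 0, -0.18, 0, 0, 0]
    - [0, 0, -0.17, 0, 0, 0]
    - [0, 0, -0.18, 0, 0, 0]
    - [0, 0, -0.17, 0, 0, 0]

```text
t: 32.1
eef_pos: [0.5453, 0.1661, 0.1323]
tool_rot: [0.684, 0.73, -0.0, 0.0]
contact_force: [0.2, 0.7, -2.4]
finger_gap: 0.0234
grip_force: 60.0
```

```bash
python3 - <<'E'
from plan import *
rep(); c,k=np.cos(BIN[2]),np.sin(BIN[2])
for n in("scene","top"):
    s=arm.snapshot(n)
    for q in("tee","nut","elbow"):
        for r in arm.masks_of(q,s)[:4]:
            d=ray(s,r["uv"],.014)[:2]-BIN[:2]; l=np.array([c*d[0]+k*d[1],-k*d[0]+c*d[1]])
            if abs(l).max()<.13: print(n,q,round(r["p"],2),"local",l.round(3))
x=(.4354,-.3383)
plan([(*x,.155,1.464,18),(*x,.097,1.464,5)])
E
```

```text
t 32.1 grasp [0.5453, 0.1661, 0.1513, 1.6355] tilt [-0.0, -0.0, -1.0] gap 0.0234 F [ 0.2  0.7 -2.4] grip 60.0
scene tee 0.71 local [ 0.045 -0.034]
scene nut 0.72 local [0.025 0.007]
top tee 0.47 local [ 0.04  -0.043]
top nut 0.69 local [0.032 0.015]
[[-0.28,-0.08,0,0,0,0.01],[-0.27,-0.08,-0.01,0,0,0.01],[-0.28,-0.07,0,0,0,0.02],[-0.28,-0.07,0,0,0,0.01],[-0.28,-0.07,0,0,0,0.01]]
[[-0.28,-0.07,-0.01,0,0,0.01],[-0.28,-0.06,0,0,0,0.02],[-0.28,-0.06,0,0,0,0.01],[-0.28,-0.06,-0.01,0,0,0.01],[-0.28,-0.05,0,0,0,0.01]]
[[-0.29,-0.05,0,0,0,0.01],[-0.28,-0.06,-0.01,0,0,0.02],[-0.28,-0.04,0,0,0,0.01],[-0.29,-0.05,0,0,0,0.01],[-0.28,-0.04,0,0,0,0.01]]
[[-0.28,-0.04,-0.01,0,0,0.02],[-0.29,-0.03,0,0,0,0.01],[-0.29,-0.03,0,0,0,0.01],[0,0,0.11,0,0,0.0],[0,0,0.12,0,0,0.0]]
[[0,0,0.11,0,0,0.0],[0,0,0.12,0,0,0.0],[0,0,0.12,0,0,0.0],[0,0,0,0,0,0],[0,0,0,0,0,0]]
end [0.4358, -0.3388, 0.0966, 1.4642]
```

Request:
servo_tool:
  series:
    - [-0.28, -0.08, 0, 0, 0, 0.01]
    - [-0.27, -0.08, -0.01, 0, 0, 0.01]
    - [-0.28, -0.07, 0, 0, 0, 0.02]
    - [-0.28, -0.07, 0, 0, 0, 0.01]
    - [-0.28, -0.07, 0, 0, 0, 0.01]

```text
t: 33.0
eef_pos: [0.5142, 0.026, 0.132]
tool_rot: [0.7, 0.714, -0.0, -0.0]
contact_force: [0.3, -0.8, -2.6]
finger_gap: 0.0238
grip_force: 60.0
```

Request:
servo_tool:
  series:
    - [-0.28, -0.07, -0.01, 0, 0, 0.01]
    - [-0.28, -0.06, 0, 0, 0, 0.02]
    - [-0.28, -0.06, 0, 0, 0, 0.01]
    - [-0.28, -0.06, -0.01, 0, 0, 0.01]
    - [-0.28, -0.05, 0, 0, 0, 0.01]

```text
t: 33.5
eef_pos: [0.484, -0.114, 0.1341]
tool_rot: [0.717, 0.697, -0.0, -0.0]
contact_force: [0.3, 0.5, -2.7]
finger_gap: 0.0236
grip_force: 60.0
```

Request:
servo_tool:
  series:
    - [-0.29, -0.05, 0, 0, 0, 0.01]
    - [-0.28, -0.06, -0.01, 0, 0, 0.02]
    - [-0.28, -0.04, 0, 0, 0, 0.01]
    - [-0.29, -0.05, 0, 0, 0, 0.01]
    - [-0.28, -0.04, 0, 0, 0, 0.01]

```text
t: 34.0
eef_pos: [0.4532, -0.2548, 0.135]
tool_rot: [0.733, 0.68, -0.0, -0.0]
contact_force: [0.2, -0.9, -2.0]
finger_gap: 0.0236
grip_force: 60.0
```

Request:
servo_tool:
  series:
    - [-0.28, -0.04, -0.01, 0, 0, 0.02]
    - [-0.29, -0.03, 0, 0, 0, 0.01]
    - [-0.29, -0.03, 0, 0, 0, 0.01]
    - [0, 0, 0, 0, 0, 0]
    - [0, 0, 0, 0, 0, 0]

```text
t: 34.5
eef_pos: [0.4357, -0.3387, 0.1359]
tool_rot: [0.744, 0.668, -0.0, -0.001]
contact_force: [-1.1, 1.4, -3.4]
finger_gap: 0.0237
grip_force: 60.0
```

```bash
python3 - <<'E'
from fit import *
from plan import *
rep(); c,k=np.cos(BIN[2]),np.sin(BIN[2]); x=state()[1]; V=[]
for n in("scene","top"):
    s=arm.snapshot(n); im=s["img"][:,:,::-1].copy()
    for q in("tee","nut","elbow"):
        for r in arm.masks_of(q,s)[:4]:
            d=ray(s,r["uv"],.014)[:2]-BIN[:2]; l=np.array([c*d[0]+k*d[1],-k*d[0]+c*d[1]])
            if abs(l).max()<.13: print(n,q,round(r["p"],2),"local",l.round(3))
    q=sil(s,M["pusher"],x[0],x[1],x[3],x[2]).astype(np.uint8); cs,_=cv2.findContours(q,0,1); cv2.drawContours(im,cs,-1,(0,255,0),1)
    for P,w in ((x[:3],65),(inbin(0,0)+(0,),55)):
        u=proj(s,P).astype(int); V.append(cv2.resize(im[max(0,u[1]-w*3//4):u[1]+w*3//4,max(0,u[0]-w):u[0]+w],(390,292)))
cv2.imwrite("pics/ret.png",np.vstack([np.hstack(V[:2]),np.hstack(V[2:])]))
plan([(.4354,-.3383,.095,1.464,6)])
E
```

```text
t 34.5 grasp [0.4358, -0.3387, 0.1549, 1.463] tilt [-0.001, 0.001, -1.0] gap 0.0237 F [-1.1  1.4 -3.4] grip 60.0
scene tee 0.72 local [ 0.049 -0.042]
scene nut 0.49 local [0.031 0.005]
scene nut 0.43 local [ 0.043 -0.04 ]
scene elbow 0.49 local [-0.008  0.03 ]
top tee 0.5 local [ 0.044 -0.049]
top elbow 0.68 local [-0.004  0.042]
[[0,0,0.1,0,0,0.0],[0,0,0.1,0,0,0.0],[0,-0.01,0.1,0,0,0.0],[0,0,0.1,0,0,0.0],[0,0,0.11,0,0,0.0]]
[[-0.01,0,0.1,0,0,0.0],[0,0,0,0,0,0],[0,0,0,0,0,0],[0,0,0,0,0,0],[0,0,0,0,0,0]]
end [0.4354, -0.3388, 0.0946, 1.4654]
```

View pics/ret.png

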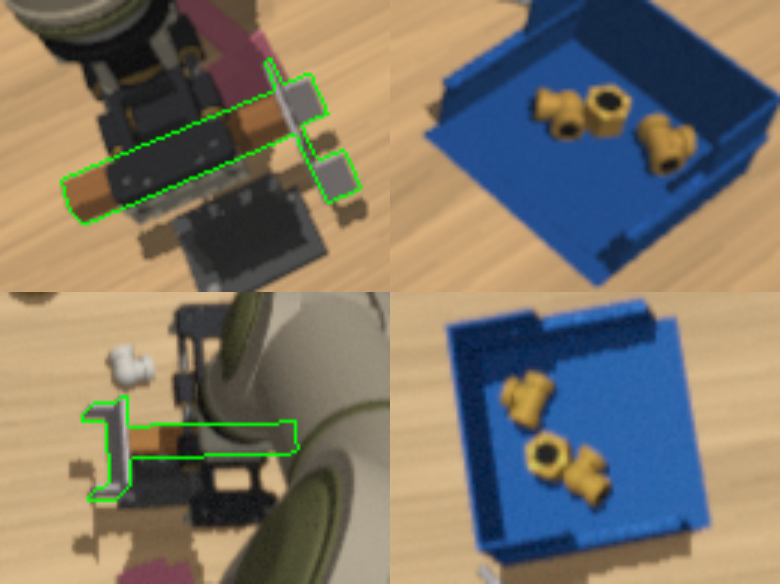

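All three fittings lie well inside the bin, and the pusher is square in the grip over its rest. Lowering.

Request:
servo_tool:
  series:
    - [0, 0, 0.1, 0, 0, 0]
    - [0, 0, 0.1, 0, 0, 0]
    - [0, 0, 0.1, 0, 0, 0]
    - [0, 0, 0.1, 0, 0, 0]
    - [0, 0, 0.1, 0, 0, 0]

```text
t: 35.4
eef_pos: [0.4361, -0.3384, 0.0854]
tool_rot: [0.744, 0.668, -0.0, -0.0]
contact_force: [-0.3, -0.3, -1.6]
finger_gap: 0.0236
grip_force: 60.0
```

Request:
servo_tool:
  series:
    - [0, 0, 0.08, 0, 0, 0]
    - [0, 0, 0.02, 0, 0, 0]
    - [0, 0, 0.01, 0, 0, 0]
    - [0, 0, 0.01, 0, 0, 0]
    - [0, 0, 0, 0, 0, 0]

```text
t: 35.9
eef_pos: [0.4364, -0.3386, 0.0749]
tool_rot: [0.744, 0.668, 0.0, 0.0]
contact_force: [0.1, 0.1, -2.3]
finger_gap: 0.0238
grip_force: 60.0
```

```bash
python3 -c "
from plan import *
rep()"
```

```text
t 35.9 grasp [0.4364, -0.3386, 0.0939, 1.4642] tilt [0.0, -0.0, -1.0] gap 0.0238 F [ 0.1  0.1 -2.3] grip 60.0
```

Request:
servo_tool:
  series:
    - [0, -0.01, 0.01, 0, 0, 0]
    - [0, 0, 0.01, 0, 0, 0]
    - [0, 0, 0, 0, 0, 0]
    - [0, 0, 0, 0, 0, 0]
    - [0, 0, 0, 0, 0, 0]

```text
t: 36.4
eef_pos: [0.4353, -0.3385, 0.0736]
tool_rot: [0.744, 0.668, -0.0, 0.0]
contact_force: [-3.1, 1.7, 9.8]
finger_gap: 0.0234
grip_force: 60.0
```

Request:
servo_tool:
  series:
    - [0, 0, 0, 0, 0, 0]
    - [0, 0, 0, 0, 0, 0]
    - [0, 0, 0, 0, 0, 0]
    - [0, 0, 0, 0, 0, 0]
    - [0, 0, 0, 0, 0, 0]
  gripper: -0.1

```text
t: 36.9
eef_pos: [0.4352, -0.3384, 0.0725]
tool_rot: [0.744, 0.668, -0.0, -0.0]
contact_force: [-0.4, -0.5, -0.5]
finger_gap: 0.051
grip_force: 0.0
```

Request:
servo_tool:
  series:
    - [0, 0, -0.1, 0, 0, 0]
    - [0, 0, -0.2, 0, 0, 0]
    - [0, 0, -0.3, 0, 0, 0]
    - [0, 0, -0.3, 0, 0, 0]
    - [0, 0, -0.3, 0, 0, 0]

```text
t: 37.4
eef_pos: [0.4351, -0.3382, 0.1944]
tool_rot: [0.744, 0.668, 0.0, 0.0]
contact_force: [-0.2, 0.3, -0.3]
finger_gap: 0.0511
grip_force: 0.0
```

Request:
servo_tool:
  series:
    - [-0.45, 0, 0, 0, 0, 0]
    - [-0.45, 0, 0, 0, 0, 0]
    - [-0.45, 0, 0, 0, 0, 0]
    - [0, 0, 0, 0, 0, 0]
    - [0, 0, 0, 0, 0, 0]

```text
t: 37.9
eef_pos: [0.4202, -0.4733, 0.1928]
tool_rot: [0.744, 0.668, 0.0, -0.0]
contact_force: [0.4, 0.7, 0.6]
finger_gap: 0.0513
grip_force: 0.0
```

```bash
python3 - <<'E'
from fit import *
from plan import *
rep(); c,k=np.cos(BIN[2]),np.sin(BIN[2]); V=[]; W=[]
for n in("scene","top"):
    s=arm.snapshot(n); im=s["img"][:,:,::-1].copy(); m=masks("pusher",s,.435,-.339,.092,40)
    if m is not None: W.append((s,m))
    u=proj(s,[.435,-.339,.09]).astype(int); V.append(cv2.resize(im[max(0,u[1]-45):u[1]+45,max(0,u[0]-65):u[0]+65],(390,292)))
    if n=="scene":
        for q,x,y in(("coupler_a",.667,-.0935),("coupler_a",.5465,.027)):
            mm=masks(q,s,x,y); print(q,fit("coupler",x,y,0,[(s,mm)],0,False)[0] if mm is not None else None)
print(fit("pusher",.435,-.339,1.464,W,.092))
cv2.imwrite("pics/end.png",np.hstack(V))
E
```

```text
t 37.9 grasp [0.4202, -0.4733, 0.2118, 1.4621] tilt [-0.0, 0.0, -1.0] gap 0.0513 F [0.4 0.7 0.6] grip 0.0
coupler_a [ 0.6687097 -0.09447  ]
coupler_a [0.54500081 0.02799694]
(array([ 0.43551668, -0.33940408,  1.46832485]), np.float64(0.5812630548692423))
```

View pics/end.png

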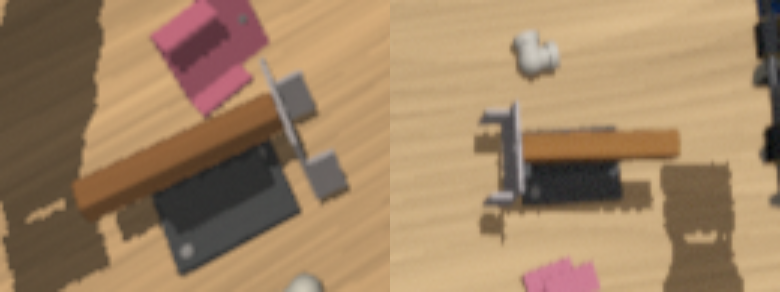

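The pusher lies level and centred on its rest as found, and both couplers are unmoved. Handing in.

```bash
python3 -c "
from plant import arm
print(arm.job_done())"
```

```text
the job is handed in; nothing more can be done
None
```

I swept the nut, elbow and tee into the bin, laid the pusher back on its rest and let go, then handed the job in at about 38 s; no verdict came back.

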